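Pack up a hydraulic cylinder level on folding wedges

ROBOT

A 6-joint arm with a two-finger parallel gripper is mounted at the origin on the work surface. World frame = base frame: x ahead of the robot, y to its left, z up, the work surface at z = 0. Lengths are in m, angles in rad, forces in N, time in s.
With the tool pointing down it reaches from about 0.375 to 0.9 m from the base axis. Payload 3.1 kg.
Tool frame: the origin (TCP) lies at the very end of the fingers, on their centre line; the grasp point (between the pads) lies 19 mm behind it; z points along the fingers, y is the direction in which the jaws open and shut (so a half turn about z gives the same grasp; the last joint's range is limited). The gripper opens to 87 mm and grips with 3 to 60 N. Pads are 19 mm wide; open, the fingers measure 117 mm over their backs; the gripper's body (75 mm by 190 mm) begins 51 mm behind the grasp point.
Start: joints at [1.119, 0.527, 1.433, -0, 1.181, -0.178], TCP at [0.169, 0.602, 0.223] pointing down, gripper open.
Joint ranges: [-3.08, 3.08], [-0.75, 2.2], [0.22, 2.44], [-1.43, 4.57], [0, 2.65], [-2.85, 2.85]. Speed limits (rad/s): [2.79, 2.79, 3.14, 3.14, 3.14, 3.14].

INTERFACE

Orientations are given as a unit quaternion [x, y, z, w].
In Python, from rig import robot gives the robot as it stands. The module is installed in compiled form; this text tells all that it offers.
- The arm moves only by the tool carry_out, never from a script. Its argument "series" is a list of rows, each a list of 7 numbers: the shift along the tool's x, y, z in mm, then the turn, a rotation vector about the tool's x, y, z in degrees, then the gripper command: -1 is shut, 1 is fully open, values between are in proportion. In form: [[tx, ty, tz, rx, ry, rz, claw], ...]. A call has 1 to 8 rows; each row is the pose to reach, as a shift and turn from the pose measured when the call began, along the tool's axes at that moment; what a row does not reach only later rows make up. A row lasts 1/8 s, in which the tool goes at most 62.5 mm and 10.7 degrees, less where a joint would pass 70% of its speed; a pose out of reach is approached as far as the arm can. A call with a gripper value outside its range is refused whole. The fingers move at their own pace and stop on an object; "force" is the grip in N (left out, the last holds). Time passes only in rows, so rows that repeat a pose let the fingers close. It gives the time, the measured TCP pose, the force and the opening at its end, in the units of the state.
- robot.get_obs(): the state, without advancing time (a new reading comes with each control period).
- robot.camera(name): name is "side" or "top"; returns a dict with "pixels" (400x640x3 uint8, red, green, blue), "fx", "fy", "cx", "cy" (pixels), "position" and "attitude" of the camera in the world. Camera axes: x right, y down, z forward; pixel columns grow to the right and rows downward; lengths in m; the calibration is good to about 2 mm. A picture is of the moment at which its call begins. There is no depth.
- robot.hand_in(): hands the job in, once; it reports no verdict.
The state is a dict: "time": time; "q": joint angles; "joint_velocities": joint speeds; "joint_torque": joint torques, N m; "position": TCP position; "tool_rot": TCP orientation; "ft_force": force on the tool from outside, world axes, zero at the start; "moment": the same for the moment, N m; "grip_width": finger opening in m.
Only numpy, scipy, OpenCV 4.12 (cv2) and the standard library are available. Lean on these libraries where they do the work, as an engineer would, in place of code of your own. Each camera call takes 0.05 s, during which the arm holds its last target.

TASK

Pack up the drooping free end of the hydraulic cylinder until it is level, using the two loose wedges that match the flat pair already lying under it: lay one crosswise on that pair with its thick end against the two stop pegs, then slide the other in on top of it, turned end for end, under the barrel until the barrel lies level and rests on the pack. Keep the pack square, let the wedges do the lifting (do not lift or shove the cylinder itself), and leave everything else on the bench where it is.

Things in the scene. Friction and masses are not known exactly. Their poses are not given: they have to be found in the camera images.
- bed: Steel bed fixed on the bench (mm). Origin: bench height, under the middle of the pack; +x across to two stop pegs, +y along to the clevis. Plate x -77..88, y -75..225, top z 8. Pegs 12 dia, to z 92, at x 66, y +-18 (faces to the pack at x 60). Blue clevis at y 180 (x -14..34, to z 148). V rest under the barrel at y 105 (to z 92); the space under the barrel is clear for y below 90.
- barrel: Hydraulic cylinder, 50 mm barrel with rod and eye on the clevis pin, swinging up and down on it. Origin on the pin (bed x 10, y 180, z 133 mm). The barrel runs along its own -y from 40 to 200 mm, so its free cap end is at bed y -20. Port bosses stand 42 mm above its axis. It starts 0.028 rad low on its V rest; its underside over the pack is then 95 mm above the plate, 100 mm when level. Bears 5 to 9 N on the pack.
- cap_end (a point): Lowest point of the barrel's free end (rim of the cap end). Level when as high as gland_end; 1 mm of lift at the middle of the pack raises it 1.1 mm. Sliding the last wedge in under the barrel takes 8 to 20 N once it bears; it lifts 1 mm for every 5 mm, and stays where it is left.
- gland_end (a point): Lowest point of the barrel at its gland end, 160 mm from cap_end along the barrel; both are 108 mm above the bench when level.
- wedge0: Beech wedge, already lying on the bed plate under the barrel, lengthwise along the bed, thick end towards the clevis; 120 mm long, 52 mm wide, sides upright, 38 mm high at the thick end, 14 mm at the thin end; flat sole, face sloping 1 in 5 (11.3 degrees); 115 g. Origin: mid length, mid width, 13 mm above the sole; +x to the thick end, +z up from the sole.
- wedge1: Beech wedge, already lying end for end on wedge0, so that its sloping face is the level top of a flat pair, 50 to 52 mm above the plate; 120 mm long, 52 mm wide, sides upright, 38 mm high at the thick end, 14 mm at the thin end; flat sole, face sloping 1 in 5 (11.3 degrees); 115 g. Origin: mid length, mid width, 13 mm above the sole; +x to the thick end, +z up from the sole.
- wedge2: Beech wedge, one of two alike lying on their soles on the bench; 120 mm long, 52 mm wide, sides upright, 38 mm high at the thick end, 14 mm at the thin end; flat sole, face sloping 1 in 5 (11.3 degrees); 115 g. The two are interchangeable. Origin: mid length, mid width, 13 mm above the sole; +x to the thick end, +z up from the sole.
- wedge3: Beech wedge, one of two alike lying on their soles on the bench; 120 mm long, 52 mm wide, sides upright, 38 mm high at the thick end, 14 mm at the thin end; flat sole, face sloping 1 in 5 (11.3 degrees); 115 g. The two are interchangeable. Origin: mid length, mid width, 13 mm above the sole; +x to the thick end, +z up from the sole.
- thick1 (a point): Middle of the thick end face of wedge1: 60 mm along +x from its origin, 19 mm above the sole.
- thick2 (a point): Middle of the thick end face of wedge2: 60 mm along +x from its origin, 19 mm above the sole.
- thick3 (a point): Middle of the thick end face of wedge3: 60 mm along +x from its origin, 19 mm above the sole.
- slim_wedge: Bystander: narrower, slimmer wedge, 110 x 34 mm, 24 mm to 6 mm high, that does not match the others: leave it. Origin near its middle.
- offcut: Bystander: rectangular beech offcut 85 x 50 x 30 mm lying among the wedges, not a wedge: leave it. Origin near its middle.
- adaptor: Bystander: steel threaded adaptor standing on end, 26 mm across, 42 mm high. Origin near its middle.
- ferrule: Bystander: brass hose ferrule standing on end, 32 mm across, 38 mm high. Origin near its middle.
- spanner: Bystander: spanner 190 mm long. Origin near its middle.
- mallet: Bystander: mallet 250 mm long. Origin near its middle.
- caliper: Bystander: caliper 210 mm long. Origin near its middle.
- oil_can: Bystander: grey can 60 mm across, 170 mm high. Origin near its middle.
Mind the look-alikes: they are no part of the job. Leave any green or turquoise look-alike of the wedge3 alone. Leave any purple look-alike of the wedge2 alone.

How it is judged:
By the outcome, as a careful person would: the job done as asked, in the order asked, and still so for the second after the job is handed in, with the robot touching nothing.
It also fails if it takes over 72 s, if anything falls off the work surface, if the arm or the gripper's body presses on something with over 40 N, if the wrist force passes 120 N, or if a joint passes its speed limit or range.

## Working session

There is one attempt and no reset: what is moved stays moved. The work goes in short steps, Python scripts to look and compute and a tool call to move; the robot and the scene stay as the last step left them, time stands still between calls to the robot, and variables do not carry over. Pictures are saved under pics/ and viewed, and the job is handed in when it is done.

Besides the shell and the picture viewer there is one more tool, called after ">>>" as name(argument=value, ...), one argument or row to a line, values as JSON. carry_out: Moves the arm, as the interface text tells. Its arguments: {"type":"object","properties":{"series":{"type":"array"},"force":{"type":"number"}},"required":["series"]}

```bash
mkdir -p pics; ls
python3 - <<'E'
from rig import robot
import cv2
o=robot.get_obs()
for k,v in o.items(): print(k,v)
for n in("side","top"):
    c=robot.camera(n); cv2.imwrite(f"pics/{n}0.png",c["pixels"][:,:,::-1])
    print(n,{k:v for k,v in c.items() if k!="pixels"})
E
```

```text
pics
time 0.0
q [ 1.11853103e+00  5.28473973e-01  1.43391303e+00 -1.64399972e-05
  1.18137861e+00 -1.78500401e-01]
joint_velocities [-5.10254115e-04  1.23708340e-03  1.57037280e-07  7.38213095e-04
  2.15469824e-04 -2.87372328e-05]
joint_torque [ 7.15193582e-04 -4.40038991e+01 -1.76596445e+01  6.33385079e-02
  5.81982010e-02 -1.71392758e-04]
position [0.16862351 0.60105915 0.22156342]
tool_rot [ 1.36452211e-01  9.90646059e-01 -1.03525216e-03 -3.29779289e-04]
ft_force [-1.02352558 -0.13911246  0.01272263]
moment [ 0.02414829 -0.00631027 -0.03475364]
grip_width 0.08704845750287621
side {'fx': 476.7068026200459, 'fy': 476.7068026200459, 'cx': 317.094753922877, 'cy': 191.23134566675247, 'position': array([-0.26529126, -0.71511849,  1.326143  ]), 'attitude': array([ 0.8611024 , -0.37020277,  0.14629044, -0.31630945])}
top {'fx': 517.8388267963949, 'fy': 517.8388267963949, 'cx': 319.51295039679053, 'cy': 203.2521562621375, 'position': array([ 2.19005049e-01, -4.31260877e-04,  1.46744558e+00]), 'attitude': array([ 0.7140512 , -0.69285817,  0.07167013, -0.07029812])}
```

View pics/side0.png

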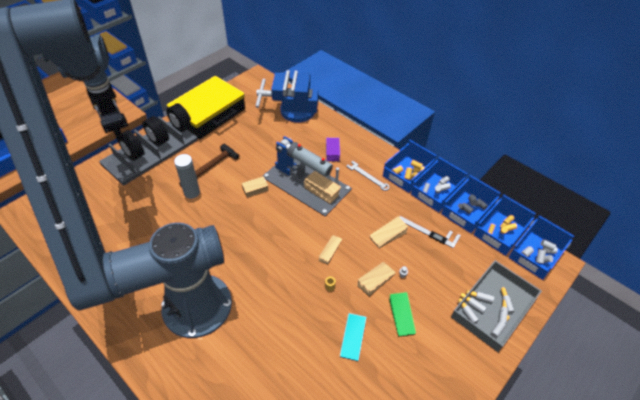

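View pics/top0.png

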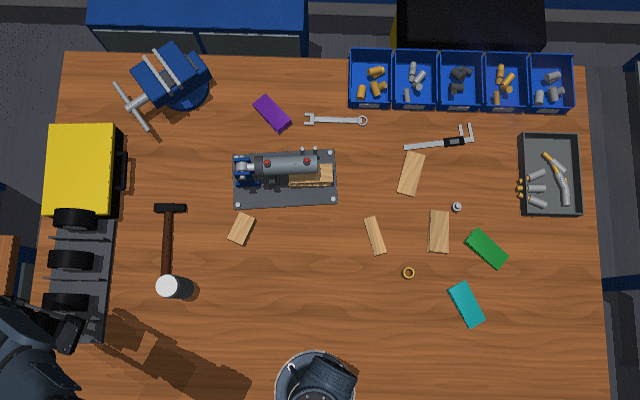

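```bash
cat > h.py <<'E'
import numpy as np, cv2
from scipy.spatial.transform import Rotation as R
from rig import robot
def cam(n): return robot.camera(n)
def proj(c,P):
    P=np.atleast_2d(P); Rm=R.from_quat(c["attitude"]).as_matrix()
    q=(P-c["position"])@Rm
    return np.c_[c["fx"]*q[:,0]/q[:,2]+c["cx"], c["fy"]*q[:,1]/q[:,2]+c["cy"]]
def unproj(c,uv,z):
    uv=np.atleast_2d(np.array(uv,float)); Rm=R.from_quat(c["attitude"]).as_matrix()
    d=np.c_[(uv[:,0]-c["cx"])/c["fx"],(uv[:,1]-c["cy"])/c["fy"],np.ones(len(uv))]@Rm.T
    t=(z-c["position"][2])/d[:,2]
    return c["position"]+d*t[:,None]
def crop(c,name,u0,v0,u1,v1,s,pts=None):
    im=c["pixels"][v0:v1,u0:u1,::-1]
    im=cv2.resize(im,None,fx=s,fy=s,interpolation=cv2.INTER_CUBIC)
    if pts is not None:
        for p in pts: cv2.circle(im,(int((p[0]+.5-u0)*s),int((p[1]+.5-v0)*s)),2,(0,0,255),-1)
    # ticks each 10 px
    for u in range((u0+9)//10*10,u1,10):
        cv2.line(im,(int((u+.5-u0)*s),0),(int((u+.5-u0)*s),6),(0,255,255),1)
        if u%20==0: cv2.putText(im,str(u),(int((u+.5-u0)*s)-10,18),0,.4,(0,255,255),1)
    for v in range((v0+9)//10*10,v1,10):
        cv2.line(im,(0,int((v+.5-v0)*s)),(6,int((v+.5-v0)*s)),(0,255,255),1)
        if v%20==0: cv2.putText(im,str(v),(8,int((v+.5-v0)*s)+4),0,.4,(0,255,255),1)
    cv2.imwrite("pics/"+name,im)
E
python3 - <<'E'
from h import *
c=cam("top"); s=cam("side")
crop(c,"t_bed.png",225,135,345,220,6)
crop(s,"s_bed.png",255,125,360,220,6)
crop(c,"t_w.png",355,120,515,240,5)
crop(s,"s_w.png",310,205,470,315,5)
E
```

```text
(no output)
```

View pics/t_bed.png

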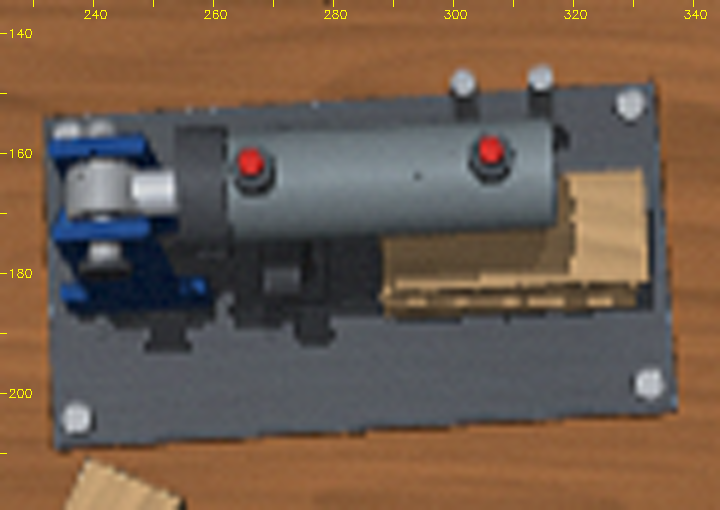

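View pics/s_bed.png

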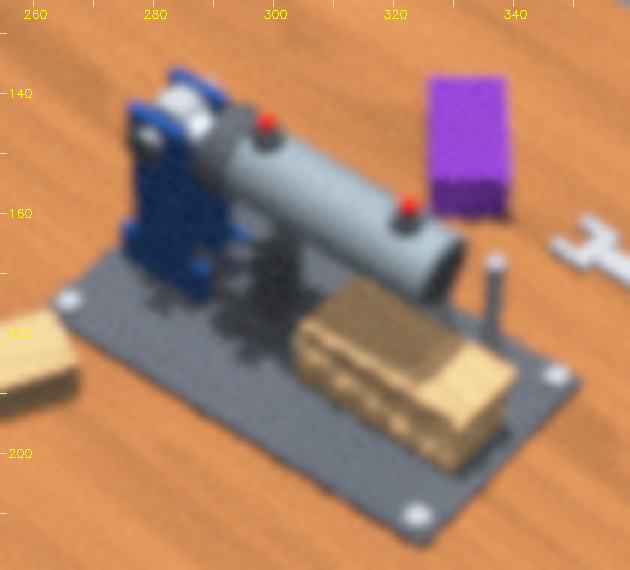

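View pics/t_w.png

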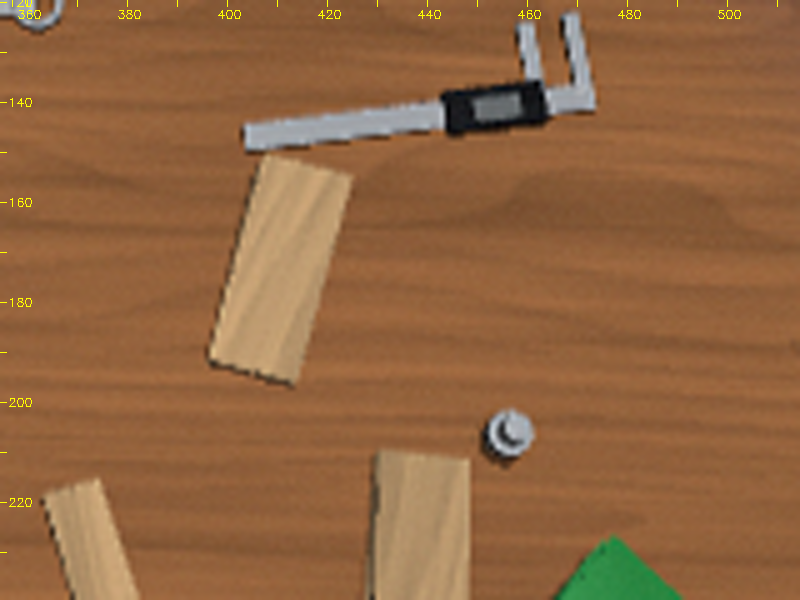

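View pics/s_w.png

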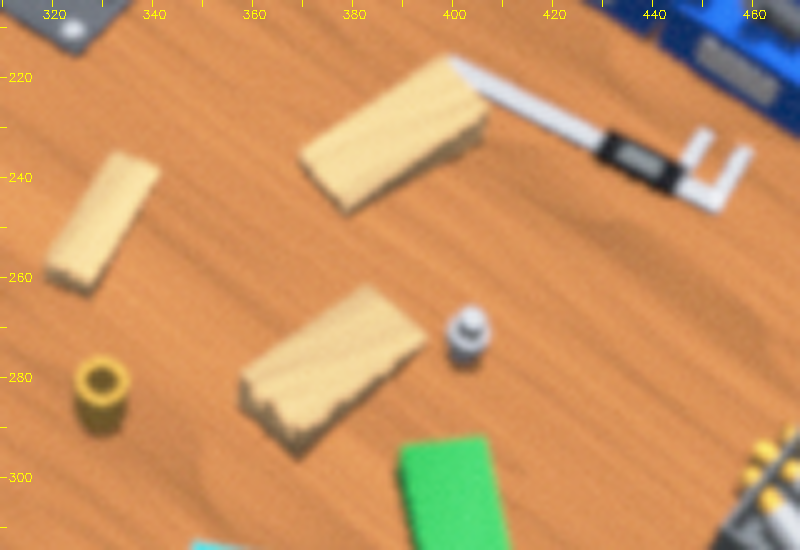

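Run:
```python
from h import *
c=cam("top"); s=cam("side")
crop(c,"t_B.png",415,200,465,260,10)
crop(c,"t_A.png",385,140,435,200,10)
crop(s,"s_B.png",350,255,405,305,10)
crop(s,"s_A.png",360,205,420,255,10)
```

```text
(no output)
```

View pics/t_B.png

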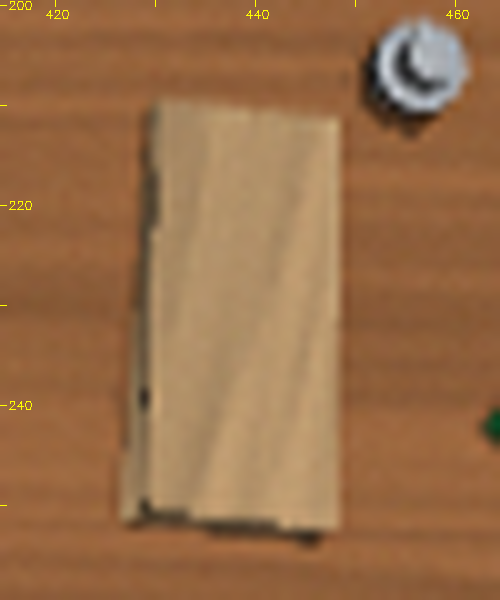

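View pics/t_A.png

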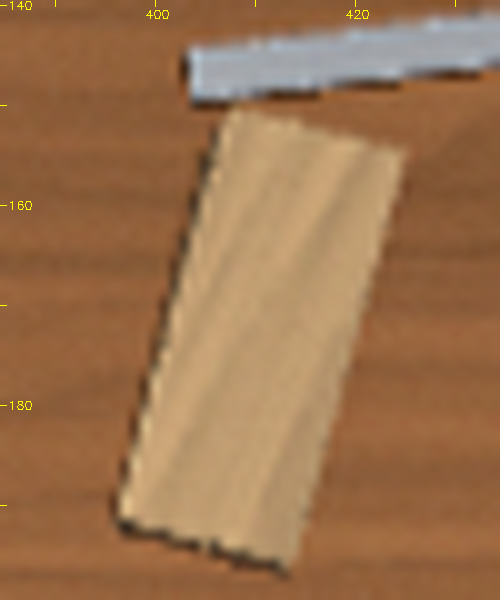

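View pics/s_B.png

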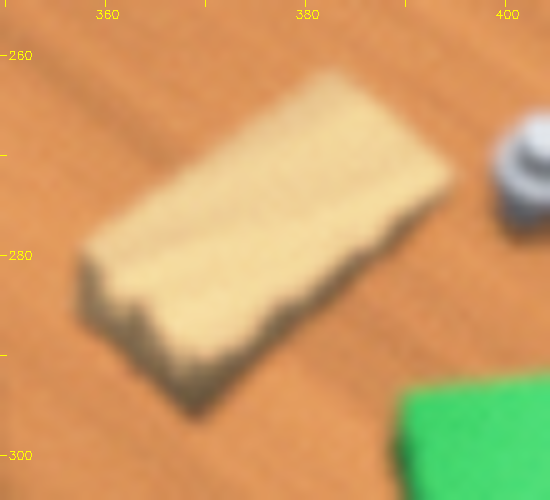

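View pics/s_A.png

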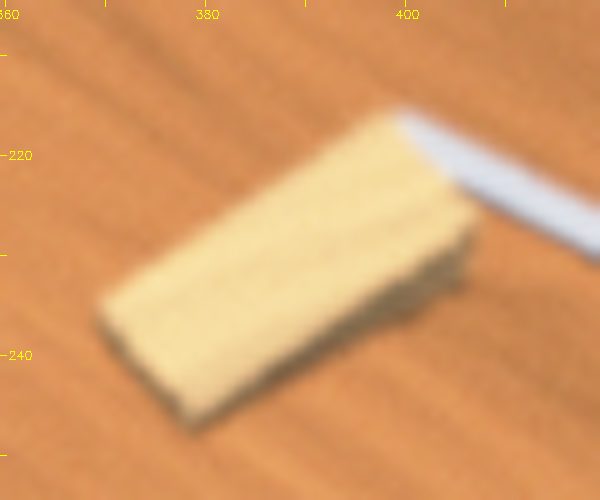

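```bash
cat > fit.py <<'E'
from h import *
from scipy.optimize import least_squares
L=lambda P,x,y,a,z0=0: np.c_[x+np.cos(a)*P[:,0]-np.sin(a)*P[:,1], y+np.sin(a)*P[:,0]+np.cos(a)*P[:,1], P[:,2]+z0]
def fit(views,P,g):
    # views list of (cam, uv)
    def f(p): return np.concatenate([(proj(c,L(P[idx],*p))-uv).ravel() for c,uv,idx in views])
    r=least_squares(f,g); return r.x,np.round(r.fun.reshape(-1,2),1)
E
python3 - <<'E'
from fit import *
t=cam("top"); s=cam("side")
W=np.array([[60,26,38],[60,-26,38],[-60,-26,14],[-60,26,14]])/1e3  # thick+y, thick-y, thin-y, thin+y
i4=np.arange(4)
A_t=np.array([[408.2,150.5],[425,154.5],[413.5,196.3],[396.5,191.5]])
A_s=np.array([[399,215.5],[407,226],[378.5,246.5],[369.8,235.3]])
B_t=np.array([[448.6,252.5],[429,250.5],[429.8,209.5],[448.6,211.3]])
B_s=np.array([[368.5,290.5],[358,279],[382.5,261.5],[395,271.5]])
for n,a,b,g in (("A",A_t,A_s,[.6,-.24,-.2]),("B",B_t,B_s,[.4,-.33,3.1])):
    for lab,v in (("top",[(t,a,i4)]),("side",[(s,b,i4)]),("both",[(t,a,i4),(s,b,i4)])):
        p,r=fit(v,W,g); print(n,lab,np.round(p,4),r.tolist())
bed=np.array([[88,225,8],[88,-75,8],[-77,-75,8],[-77,225,8]])/1e3
b_t=np.array([[232.2,154.2],[333.3,148.5],[337.3,202.8],[233.7,209.5]])
p,r=fit([(t,b_t,i4)],bed,[.6,0,0]); print("bed",np.round(p,4),r.tolist())
# side: corners (crop6 off 255,125): near-right corner, right
b_s=np.array([[255+580/6-.5,125+380/6-.5],[255+420/6-.5,125+540/6-.5]])
p2,r=fit([(t,b_t,i4),(s,b_s,np.array([1,2]))],bed,p); print("bed both",np.round(p2,4),r.tolist())
X=lambda P:L(np.array(P)/1e3,*p)
pegs=X([[66,18,92],[66,-18,92]]);print("pegs t",proj(t,pegs),"s",proj(s,pegs))
pk=X([[26,-60,59],[-26,-60,59],[-26,60,59],[26,60,59]]);print("pack t",proj(t,pk),"s",proj(s,pk))
E
```

```text
A top [ 0.6091 -0.2588 -0.2457] [[-0.5, -0.2], [0.3, 0.6], [0.4, -0.2], [-0.2, -0.2]]
A side [ 0.6088 -0.2595 -0.2465] [[-0.9, 0.4], [0.9, 0.2], [0.3, -0.5], [-0.4, -0.1]]
A both [ 0.609  -0.2591 -0.246 ] [[-0.4, -0.1], [0.4, 0.6], [0.5, -0.2], [-0.1, -0.2], [-0.9, 0.3], [0.8, 0.1], [0.3, -0.6], [-0.4, -0.3]]
B top [ 0.4446 -0.3372  3.0703] [[-0.4, -0.2], [0.4, -0.1], [0.3, 0.2], [-0.3, 0.2]]
B side [ 0.444  -0.337   3.0536] [[0.8, -0.2], [-0.8, 0.0], [0.3, -0.2], [-0.2, 0.3]]
B both [ 0.4444 -0.3371  3.0632] [[-0.6, -0.1], [0.3, -0.1], [0.4, 0.2], [-0.2, 0.3], [1.1, -0.2], [-0.7, 0.1], [0.2, -0.3], [-0.2, 0.1]]
bed [0.5884 0.0307 0.0929] [[-0.5, 0.0], [0.5, -0.3], [0.4, 0.3], [-0.3, -0.1]]
bed both [0.5882 0.0312 0.0922] [[-0.7, 0.0], [0.3, -0.2], [0.2, 0.3], [-0.6, -0.0], [0.7, -0.2], [0.2, 0.8]]
pegs t [[301.79925108 148.56144142]
 [314.77191809 147.79270146]] s [[329.02428325 163.74078551]
 [337.08957984 168.2817971 ]]
pack t [[330.55893353 164.04837428]
 [331.8130861  181.93293168]
 [288.99260041 184.52130008]
 [288.04056172 166.59266077]] s [[339.52436163 186.46829705]
 [330.76319105 195.20742595]
 [303.94300948 179.27344718]
 [312.88965092 171.01968912]]
```

```bash
cat > plan.py <<'E'
from h import *
bed=(0.5882,0.0310,0.0925); A=(0.609,-0.2590,-0.246); B=(0.4444,-0.3371,3.0640)
def ori(yaw,tilt,flip=False):
    """tool y along local +y(yaw), tool z down, leaning: z = sin(tilt)*ex - cos(tilt)*ez (top leans to -ex)"""
    ex=np.array([np.cos(yaw),np.sin(yaw),0]); ey=np.array([-np.sin(yaw),np.cos(yaw),0]); ez=np.array([0,0,1.])
    z=np.sin(tilt)*ex-np.cos(tilt)*ez
    y=-ey if flip else ey
    return np.c_[np.cross(y,z),y,z]
def at(fr,p):  # p in mm
    x,y,a=fr; p=np.array(p,float)/1e3
    return np.array([x+np.cos(a)*p[0]-np.sin(a)*p[1], y+np.sin(a)*p[0]+np.cos(a)*p[1], p[2]])
def rows(targets,o=None):
    o=o or robot.get_obs(); R0=R.from_quat(o["tool_rot"]).as_matrix(); p0=o["position"]
    for p,Rm in targets:
        d=R0.T@(p-p0)*1e3; w=np.degrees(R.from_matrix(R0.T@Rm).as_rotvec())
        print(np.round(d,1).tolist()+np.round(w,1).tolist(), "dist %.0f ang %.0f"%(np.linalg.norm(d),np.linalg.norm(w)))
def st(fr=bed):
    o=robot.get_obs(); a=fr[2]; Rm=R.from_quat(o["tool_rot"]).as_matrix()
    d=o["position"]-np.array([fr[0],fr[1],0]); c,s=np.cos(a),np.sin(a)
    f=np.array(o["ft_force"])
    print("t %.2f"%o["time"],"world",np.round(o["position"]*1e3,1),"local",np.round(np.array([c*d[0]+s*d[1],-s*d[0]+c*d[1],d[2]])*1e3,1),
     "F world",np.round(f,1),"M",np.round(o["moment"],2),"w",round(o["grip_width"]*1e3,1),"q",np.round(o["q"],2))
    print("tilt(z in local)",np.round([c*Rm[0,2]+s*Rm[1,2],-s*Rm[0,2]+c*Rm[1,2],Rm[2,2]],3),"y",np.round([c*Rm[0,1]+s*Rm[1,1],-s*Rm[0,1]+c*Rm[1,1],Rm[2,1]],3))
E
python3 - <<'E'
from plan import *
OA=ori(A[2],np.radians(15))
o=robot.get_obs(); R0=R.from_quat(o["tool_rot"]).as_matrix()
rows([(np.array([.25,.5,.27]),R0),(np.array([.42,.3,.27]),R0),(np.array([.5,.0,.27]),OA),(at(A,[-70,0,150]),OA)])
E
```

```text
[-105.5, -75.9, -47.6, 0.0, 0.0, 0.0] dist 138 ang 0
[-323.3, -222.5, -47.5, 0.0, 0.0, 0.0] dist 395 ang 0
[-481.4, -489.7, -47.5, -0.2, -15.0, -1.6] dist 688 ang 15
[-586.4, -711.5, 72.6, -0.2, -15.0, -1.6] dist 925 ang 15
```

>>> carry_out(
  series=[
    [-60,-40,-48,0,0,0,1],
    [-106,-76,-48,0,0,0,1],
    [-160,-112,-48,0,0,0,1],
    [-214,-148,-48,0,0,0,1],
    [-270,-184,-48,0,0,0,1],
    [-323,-222,-48,0,0,0,1],
    [-355,-276,-48,0,-5,0,1],
    [-387,-330,-48,0,-8,-1,1],
  ],
)

```text
time: 1.4
position: [0.4453, 0.2033, 0.2707]
tool_rot: [0.127, 0.989, -0.01, 0.07]
ft_force: [0.7, 0.5, -0.7]
grip_width: 0.0872
```

Run:
```python
from plan import *
OA=ori(A[2],np.radians(15)); st()
rows([(np.array([.5,.0,.27]),OA),(at(A,[-90,0,150]),OA),(at(A,[-69,0,75]),OA)])
```

```text
t 1.40 world [445.3 203.3 270.7] local [-126.4  184.7  270.7] F world [ 0.7  0.5 -0.7] M [0.03 0.07 0.04] w 87.2 q [ 0.24  0.24  1.78 -0.08  1.   -1.03]
tilt(z in local) [ 0.133 -0.05  -0.99 ] y [ 0.341  0.94  -0.001]
[-103.1, -182.8, 15.8, -0.2, -6.8, -0.5] dist 211 ang 7
[-166.2, -406.5, 146.4, -0.2, -6.8, -0.5] dist 463 ang 7
[-176.4, -406.2, 223.6, -0.2, -6.8, -0.5] dist 496 ang 7
```

>>> carry_out(
  series=[
    [-34,-60,5,0,-7,0,1],
    [-68,-120,10,0,-7,0,1],
    [-103,-172,16,0,-7,-0.5,1],
    [-120,-230,40,0,-7,-0.5,1],
    [-136,-284,70,0,-7,-0.5,1],
    [-151,-340,105,0,-7,-0.5,1],
    [-166,-395,140,0,-7,-0.5,1],
    [-170,-406,160,0,-7,-0.5,1],
  ],
)

```text
time: 2.4
position: [0.5279, -0.2414, 0.1367]
tool_rot: [0.123, 0.983, -0.019, 0.132]
ft_force: [1.2, 0.4, -0.6]
grip_width: 0.0871
```

Run:
```python
from plan import *
OA=ori(A[2],np.radians(15)); st(A)
rows([(at(A,[-70,0,75]),OA),(at(A,[-50,0,5]),OA)])
t=cam("top"); s=cam("side")
crop(t,"t1.png",370,130,450,210,8); crop(s,"s1.png",350,180,430,260,8)
```

```text
t 2.40 world [ 527.9 -241.4  136.7] local [-83.   -2.7 136.7] F world [ 1.2  0.4 -0.6] M [0.05 0.15 0.01] w 87.1 q [-0.68  0.51  1.83  0.2   0.56 -2.16]
tilt(z in local) [ 0.264 -0.005 -0.965] y [ 0.004  1.    -0.005]
[3.8, 3.0, 62.9, -0.3, 0.3, -0.1] dist 63 ang 0
[2.9, 3.4, 135.7, -0.3, 0.3, -0.1] dist 136 ang 0
```

View pics/t1.png

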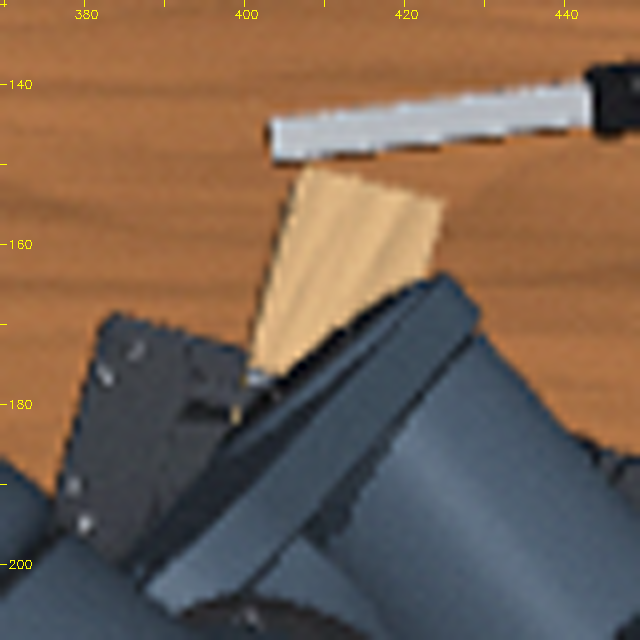

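View pics/s1.png

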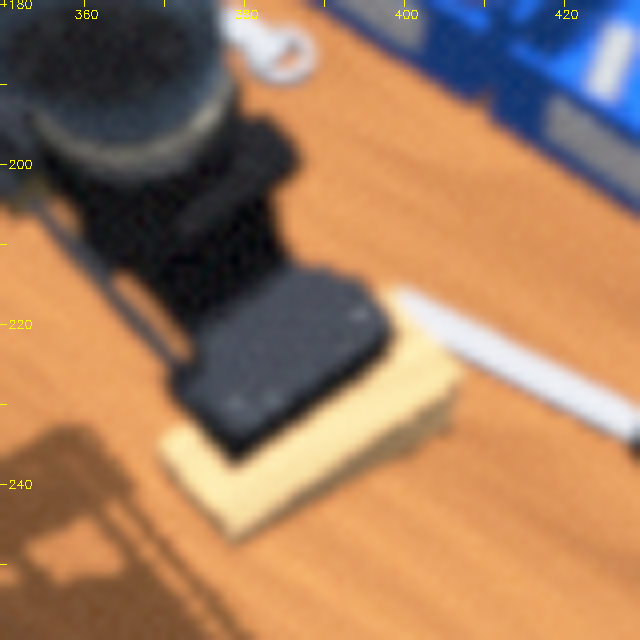

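>>> carry_out(
  series=[
    [4,3,50,0,0,0,1],
    [3,3.5,90,0,0,0,1],
    [3,3.5,115,0,0,0,1],
    [3,3.5,130,0,0,0,1],
    [3,3.5,135,0,0,0,1],
    [3,3.5,135,0,0,0,1],
  ],
)

```text
time: 3.25
position: [0.559, -0.2465, 0.0036]
tool_rot: [0.124, 0.984, -0.018, 0.13]
ft_force: [-0.9, 0.4, 1.0]
grip_width: 0.0868
```

Run:
```python
from plan import *
OA=ori(A[2],np.radians(15)); st(A)
rows([(at(A,[-50,0,5]),OA)])
t=cam("top"); s=cam("side")
crop(t,"t2.png",370,130,450,210,8); crop(s,"s2.png",350,200,430,270,8)
```

```text
t 3.25 world [ 559.  -246.5    3.6] local [-51.6  -0.1   3.6] F world [-0.9  0.4  1. ] M [ 0.02  0.22 -0.01] w 86.8 q [-0.65  0.78  1.81  0.32  0.32 -2.26]
tilt(z in local) [ 0.26  -0.004 -0.966] y [ 0.006  1.    -0.003]
[-1.9, 0.1, -1.0, -0.2, 0.0, -0.3] dist 2 ang 0
```

View pics/s2.png

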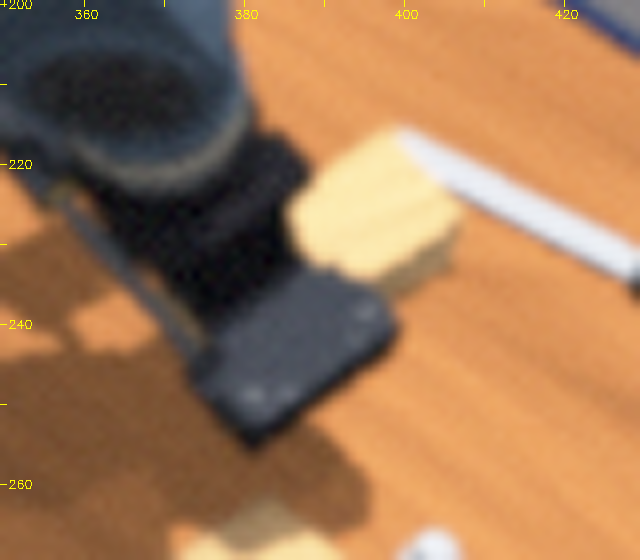

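>>> carry_out(
  series=[
    [-2,0,-1,0,0,0,0],
    [-2,0,-1,0,0,0,-1],
    [-2,0,-1,0,0,0,-1],
    [-2,0,-1,0,0,0,-1],
    [-2,0,-1,0,0,0,-1],
    [-2,0,-1,0,0,0,-1],
  ],
  force=35,
)

```text
time: 4.1
position: [0.5607, -0.2473, 0.0054]
tool_rot: [0.124, 0.984, -0.018, 0.13]
ft_force: [-1.0, -0.3, 0.8]
grip_width: 0.0514
```

Run:
```python
from plan import *
st(A)
O=ori(bed[2],np.radians(15))
rows([(at(A,[-60,0,150]),ori(A[2],np.radians(15))),(at(bed,[-160,0,100]),O),(at(bed,[-160,0,69]),O)])
```

```text
t 4.10 world [ 560.7 -247.3    5.4] local [-49.7  -0.4   5.4] F world [-1.  -0.3  0.8] M [0.08 0.22 0.  ] w 51.4 q [-0.65  0.78  1.81  0.31  0.33 -2.25]
tilt(z in local) [ 0.26  -0.005 -0.966] y [ 0.006  1.    -0.003]
[-27.7, -0.1, -142.3, -0.3, 0.1, -0.3] dist 145 ang 0
[161.9, 222.1, -142.4, -5.3, 0.1, -19.0] dist 309 ang 20
[169.9, 222.2, -112.5, -5.3, 0.1, -19.0] dist 301 ang 20
```

>>> carry_out(
  series=[
    [-10,0,-40,0,0,0,-1],
    [-20,0,-90,0,0,0,-1],
    [-28,5,-142,0,0,0,-1],
    [10,50,-142,-1.5,0,-5,-1],
    [50,95,-142,-2.5,0,-9,-1],
    [90,140,-142,-4,0,-14,-1],
    [130,185,-142,-5,0,-19,-1],
    [162,222,-142,-5.3,0,-19,-1],
  ],
)

```text
time: 5.1
position: [0.427, 0.0178, 0.0992]
tool_rot: [-0.046, 0.99, 0.006, 0.13]
ft_force: [0.1, 1.8, -0.7]
grip_width: 0.0513
```

Run:
```python
from plan import *
st()
O=ori(bed[2],np.radians(15))
rows([(at(bed,[-160,0,80]),O),(at(bed,[-125,0,70]),O)])
t=cam("top"); s=cam("side")
crop(t,"t3.png",240,130,350,240,7); crop(s,"s3.png",230,140,360,260,6)
```

```text
t 5.10 world [427.   17.8  99.2] local [-161.8    1.7   99.2] F world [ 0.1  1.8 -0.7] M [ 0.11  0.19 -0.03] w 51.3 q [-0.29  0.47  2.23  0.47  0.22 -2.41]
tilt(z in local) [ 0.258  0.001 -0.966] y [-0.     1.     0.001]
[3.2, -1.7, 19.0, 0.0, -0.0, -0.0] dist 19 ang 0
[-28.0, -1.7, 37.7, 0.0, -0.0, -0.0] dist 47 ang 0
```

View pics/t3.png

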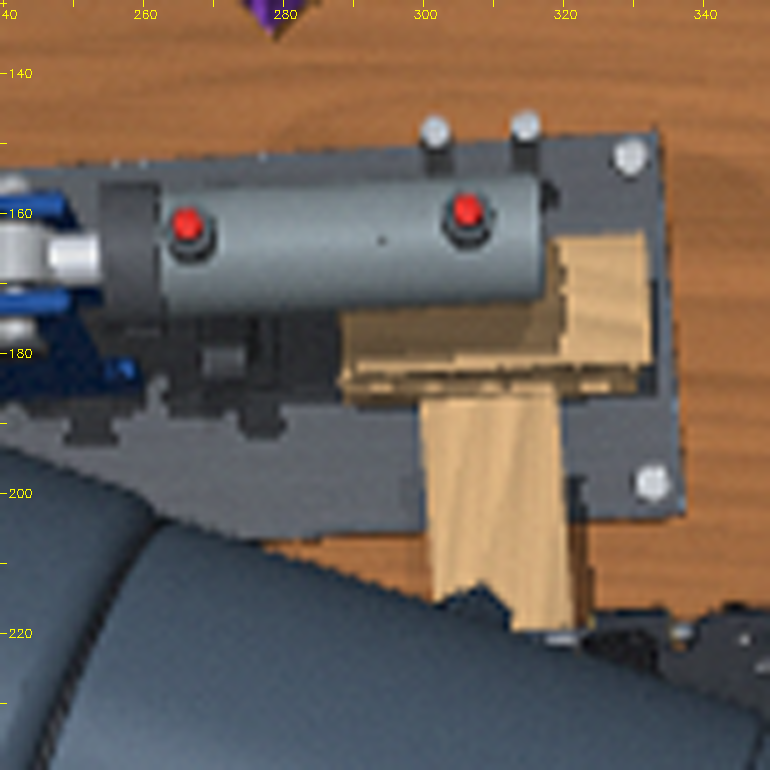

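View pics/s3.png

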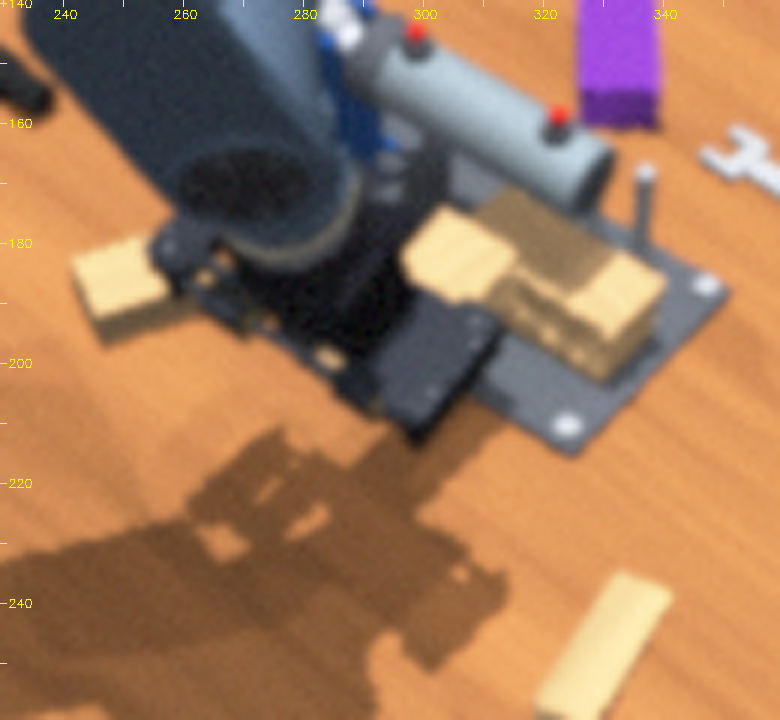

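>>> carry_out(
  series=[
    [-10,-1.7,15,0,0,0,-1],
    [-28,-1.7,34,0,0,0,-1],
    [-28,-1.7,37,0,0,0,-1],
    [-28,-1.7,37,0,0,0,-1],
  ],
)

```text
time: 5.7
position: [0.458, 0.023, 0.0692]
tool_rot: [-0.048, 0.991, 0.009, 0.125]
ft_force: [-0.1, 0.1, -1.6]
grip_width: 0.0515
```

Run:
```python
from plan import *
st()
O=ori(bed[2],np.radians(15))
rows([(at(bed,[-125,0,68]),O),(at(bed,[-125,0,65]),O),(at(bed,[-125,0,62]),O)])
```

```text
t 5.70 world [458.   23.   69.2] local [-130.4    4.1   69.2] F world [-0.1  0.1 -1.6] M [ 0.02  0.28 -0.01] w 51.5 q [-0.26  0.57  2.17  0.5   0.2  -2.4 ]
tilt(z in local) [ 0.249  0.007 -0.968] y [-0.005  1.     0.006]
[-4.9, -4.1, 2.5, 0.4, -0.6, 0.2] dist 7 ang 1
[-4.2, -4.1, 5.4, 0.4, -0.6, 0.2] dist 8 ang 1
[-3.4, -4.2, 8.3, 0.4, -0.6, 0.2] dist 10 ang 1
```

>>> carry_out(
  series=[
    [-4,-4,2.5,0.4,-0.6,0.2,-1],
    [-4.5,-4,4,0.4,-0.6,0.2,-1],
    [-4.5,-4,4,0.4,-0.6,0.2,-1],
    [-4.5,-4,4,0.4,-0.6,0.2,-1],
  ],
)

```text
time: 6.2
position: [0.4636, 0.0196, 0.0665]
tool_rot: [-0.046, 0.99, 0.006, 0.13]
ft_force: [-0.6, 0.5, -1.2]
grip_width: 0.0515
```

Run:
```python
from plan import *
st()
O=ori(bed[2],np.radians(15))
rows([(at(bed,[-125,0,65]),O),(at(bed,[-125,0,63]),O)])
```

```text
t 6.20 world [463.6  19.6  66.5] local [-125.1    0.2   66.5] F world [-0.6  0.5 -1.2] M [0.05 0.32 0.03] w 51.5 q [-0.26  0.58  2.16  0.53  0.18 -2.44]
tilt(z in local) [ 0.259  0.    -0.966] y [0. 1. 0.]
[0.2, -0.2, 1.5, 0.0, 0.0, -0.0] dist 1 ang 0
[0.8, -0.2, 3.4, 0.0, 0.0, -0.0] dist 3 ang 0
```

>>> carry_out(
  series=[
    [0.3,-0.2,1,0,0,0,-1],
    [0.4,-0.2,1.5,0,0,0,-1],
    [0.4,-0.2,1.5,0,0,0,-1],
  ],
)

```text
time: 6.58
position: [0.4635, 0.0194, 0.065]
tool_rot: [-0.046, 0.99, 0.006, 0.13]
ft_force: [-1.2, 0.3, -0.6]
grip_width: 0.0516
```

>>> carry_out(
  series=[
    [0.3,0,1,0,0,0,-1],
    [0.3,0,1,0,0,0,-1],
  ],
)

```text
time: 6.82
position: [0.4635, 0.0194, 0.0639]
tool_rot: [-0.046, 0.99, 0.006, 0.131]
ft_force: [-1.4, -0.5, 1.1]
grip_width: 0.0517
```

Run:
```python
from plan import *
st()
t=cam("top"); s=cam("side")
crop(t,"t4.png",280,140,345,220,9); crop(s,"s4.png",280,160,350,220,9)
```

```text
t 6.83 world [463.5  19.4  63.9] local [-125.2   -0.    63.9] F world [-1.4 -0.5  1.1] M [-0.04  0.16 -0.03] w 51.7 q [-0.26  0.58  2.17  0.56  0.17 -2.46]
tilt(z in local) [ 0.259  0.    -0.966] y [0. 1. 0.]
```

View pics/s4.png

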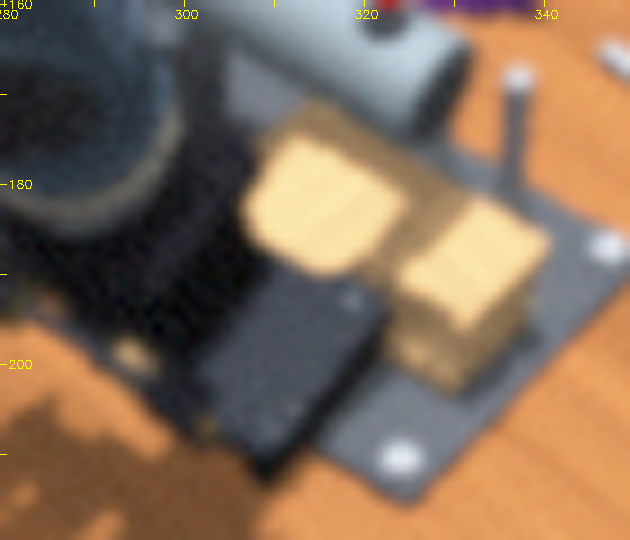

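View pics/t4.png

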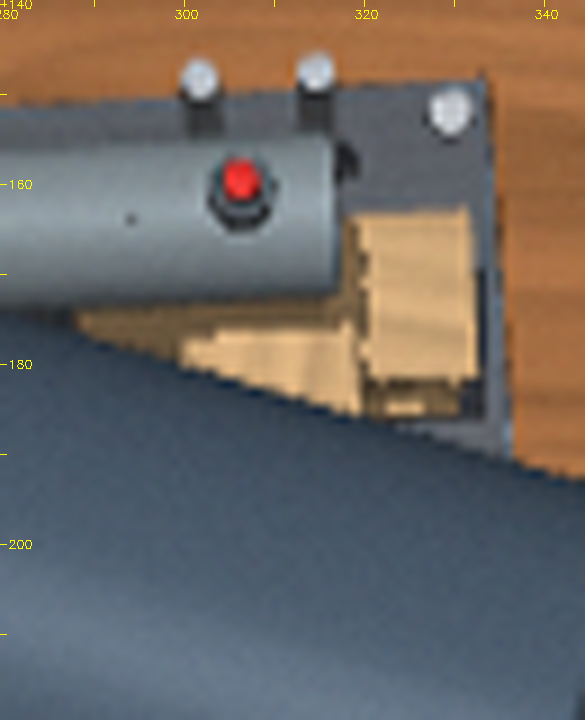

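Run:
```python
from plan import *
O=ori(bed[2],np.radians(15))
rows([(at(bed,[x,0,65.5]),O) for x in (-125,-105,-85,-70,-57)])
```

```text
[-0.6, 0.0, -1.5, 0.0, 0.0, -0.0] dist 2 ang 0
[-20.0, 0.0, 3.7, 0.0, 0.0, -0.0] dist 20 ang 0
[-39.3, 0.0, 8.9, 0.0, 0.0, -0.0] dist 40 ang 0
[-53.8, 0.0, 12.8, 0.0, 0.0, -0.0] dist 55 ang 0
[-66.3, 0.0, 16.2, 0.0, 0.0, -0.0] dist 68 ang 0
```

>>> carry_out(
  series=[
    [-0.6,0,-1.5,0,0,0,-1],
    [-10,0,1.1,0,0,0,-1],
    [-20,0,3.7,0,0,0,-1],
    [-29.7,0,6.3,0,0,0,-1],
    [-39.3,0,8.9,0,0,0,-1],
    [-46.6,0,10.9,0,0,0,-1],
    [-53.8,0,12.8,0,0,0,-1],
    [-53.8,0,12.8,0,0,0,-1],
  ],
)

```text
time: 7.92
position: [0.5192, 0.0245, 0.0656]
tool_rot: [-0.046, 0.99, 0.006, 0.131]
ft_force: [0.6, 0.1, -0.5]
grip_width: 0.0514
```

Run:
```python
from plan import *
st()
O=ori(bed[2],np.radians(15))
rows([(at(bed,[x,0,65.]),O) for x in (-60,-55,-52)])
```

```text
t 7.92 world [519.2  24.5  65.6] local [-69.3  -0.2  65.6] F world [ 0.6  0.1 -0.5] M [-0.02  0.27  0.  ] w 51.4 q [-0.22  0.6   2.03  0.3   0.27 -2.16]
tilt(z in local) [ 0.26  -0.    -0.966] y [-0.  1. -0.]
[-8.8, 0.1, 3.0, -0.0, 0.1, 0.0] dist 9 ang 0
[-13.6, 0.1, 4.3, -0.0, 0.1, 0.0] dist 14 ang 0
[-16.5, 0.1, 5.0, -0.0, 0.1, 0.0] dist 17 ang 0
```

>>> carry_out(
  series=[
    [-8.8,0,3,0,0,0,-1],
    [-13.6,0,4.3,0,0,0,-1],
    [-13.5,0,5.2,0,0,0,-1],
    [-13.5,0,5.2,0,0,0,-1],
  ],
)

```text
time: 8.43
position: [0.5349, 0.0256, 0.0647]
tool_rot: [-0.046, 0.99, 0.006, 0.132]
ft_force: [0.8, 1.1, 3.8]
grip_width: 0.0515
```

Run:
```python
from plan import *
st()
O=ori(bed[2],np.radians(15))
rows([(at(bed,[x,0,64]),O) for x in (-54,-53,-52,-51,-50,-49)])
```

```text
t 8.43 world [534.9  25.6  64.7] local [-53.6  -0.5  64.7] F world [0.8 1.1 3.8] M [ 0.03 -0.25  0.12] w 51.5 q [-0.21  0.62  1.99  0.27  0.29 -2.12]
tilt(z in local) [ 0.263 -0.001 -0.965] y [-0.     1.    -0.001]
[0.6, 0.5, 0.5, -0.1, 0.2, 0.0] dist 1 ang 0
[-0.4, 0.5, 0.8, -0.1, 0.2, 0.0] dist 1 ang 0
[-1.3, 0.5, 1.1, -0.1, 0.2, 0.0] dist 2 ang 0
[-2.3, 0.5, 1.3, -0.1, 0.2, 0.0] dist 3 ang 0
[-3.3, 0.5, 1.6, -0.1, 0.2, 0.0] dist 4 ang 0
[-4.2, 0.5, 1.9, -0.1, 0.2, 0.0] dist 5 ang 0
```

>>> carry_out(
  series=[
    [-1,0.3,0.2,0,0,0,-1],
    [-2,0.4,0.4,0,0,0,-1],
    [-2,0.4,0.4,0,0,0,-1],
  ],
)

```text
time: 8.8
position: [0.536, 0.0262, 0.0647]
tool_rot: [-0.046, 0.99, 0.006, 0.132]
ft_force: [-3.5, -1.7, 5.2]
grip_width: 0.0515
```

>>> carry_out(
  series=[
    [-1,0,0.2,0,0,0,-1],
    [-1.5,0,0.3,0,0,0,-1],
    [-1.5,0,0.3,0,0,0,-1],
  ],
)

```text
time: 9.18
position: [0.5369, 0.0265, 0.0647]
tool_rot: [-0.046, 0.99, 0.006, 0.131]
ft_force: [-3.5, -0.7, 4.9]
grip_width: 0.0517
```

Run:
```python
from plan import *
st()
t=cam("top"); s=cam("side")
crop(t,"t5.png",280,140,345,220,9); crop(s,"s5.png",280,150,350,220,9)
```

```text
t 9.18 world [536.9  26.5  64.7] local [-51.5   0.2  64.7] F world [-3.5 -0.7  4.9] M [-0.23  0.43 -0.11] w 51.7 q [-0.2   0.62  1.98  0.26  0.3  -2.1 ]
tilt(z in local) [ 0.26  -0.    -0.966] y [-0.  1. -0.]
```

View pics/s5.png

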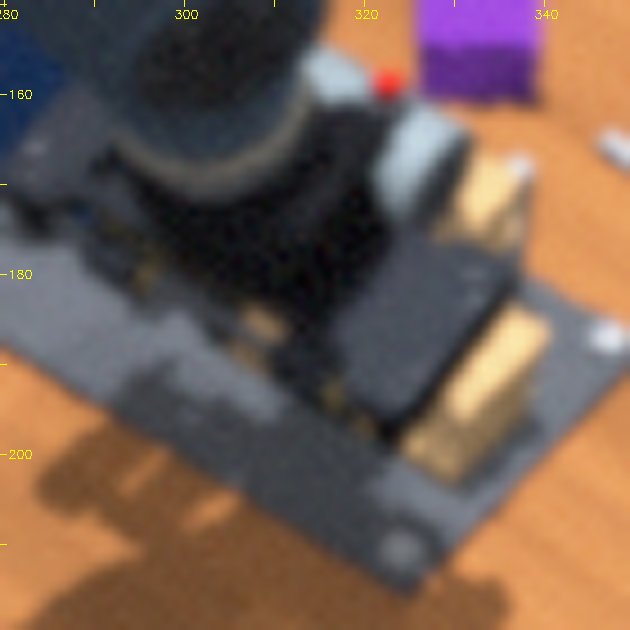

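View pics/t5.png

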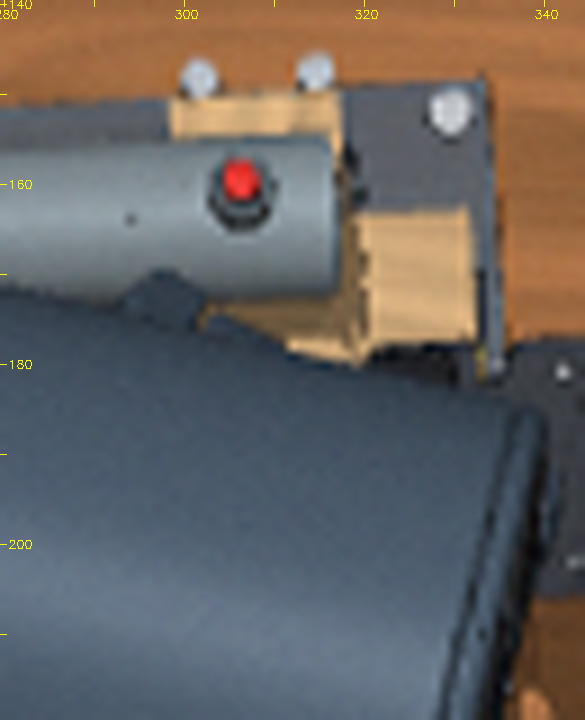

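>>> carry_out(
  series=[
    [-1,0,-0.1,0,0,0,-1],
    [-1.5,0,0,0,0,0,-1],
    [-1.5,0,0,0,0,0,-1],
  ],
)

```text
time: 9.65
position: [0.5382, 0.0268, 0.0649]
tool_rot: [-0.046, 0.99, 0.006, 0.131]
ft_force: [-1.8, -0.9, 2.9]
grip_width: 0.0513
```

>>> carry_out(
  series=[
    [-1,0,0.3,0,0,0,-1],
    [-1.5,0,0.4,0,0,0,-1],
    [-1.5,0,0.4,0,0,0,-1],
  ],
)

```text
time: 10.02
position: [0.539, 0.027, 0.0648]
tool_rot: [-0.046, 0.99, 0.006, 0.13]
ft_force: [-4.4, -0.8, 5.2]
grip_width: 0.0516
```

Run:
```python
from plan import *
st()
```

```text
t 10.03 world [539.   27.   64.8] local [-49.4   0.5  64.8] F world [-4.4 -0.8  5.2] M [-0.37  0.59 -0.08] w 51.6 q [-0.2   0.62  1.98  0.25  0.31 -2.1 ]
tilt(z in local) [ 0.258  0.001 -0.966] y [-0.  1.  0.]
```

>>> carry_out(
  series=[
    [-1,0,0.2,0,0,0,-1],
    [-1.5,0,0.3,0,0,0,-1],
    [-1.5,0,0.3,0,0,0,-1],
  ],
)

```text
time: 10.4
position: [0.539, 0.0271, 0.0648]
tool_rot: [-0.046, 0.991, 0.006, 0.129]
ft_force: [-5.2, -2.6, 7.4]
grip_width: 0.0513
```

>>> carry_out(
  series=[
    [-1,0,0.2,0,0,0,-1],
    [-1.5,0,0.3,0,0,0,-1],
    [-1.5,0,0.3,0,0,0,-1],
  ],
)

```text
time: 10.78
position: [0.539, 0.0271, 0.0648]
tool_rot: [-0.046, 0.991, 0.007, 0.128]
ft_force: [-6.6, -3.1, 7.4]
grip_width: 0.0517
```

Run:
```python
from plan import *
st()
t=cam("top")
crop(t,"t6.png",280,140,345,200,9)
```

```text
t 10.78 world [539.   27.1  64.8] local [-49.4   0.6  64.8] F world [-6.6 -3.1  7.4] M [-0.74  0.81 -0.32] w 51.7 q [-0.2   0.62  1.97  0.24  0.32 -2.09]
tilt(z in local) [ 0.254  0.002 -0.967] y [-0.     1.     0.002]
```

View pics/t6.png

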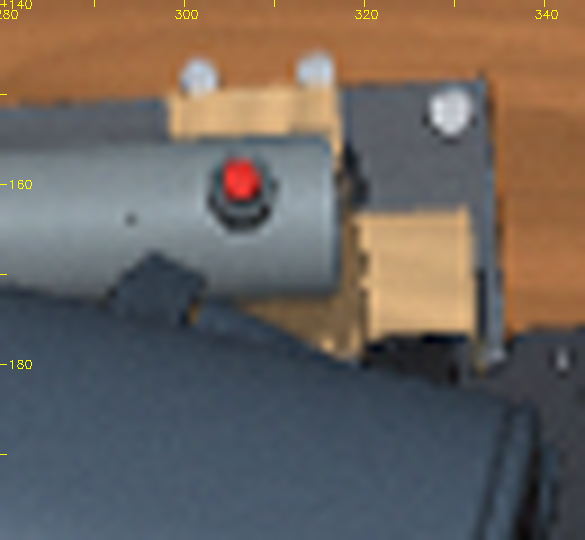

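>>> carry_out(
  series=[
    [0,0,0,0,0,0,0.4],
    [0,0,0,0,0,0,1],
    [0,0,0,0,0,0,1],
    [0,0,0,0,0,0,1],
    [0,0,0,0,0,0,1],
  ],
)

```text
time: 11.45
position: [0.5391, 0.0271, 0.0648]
tool_rot: [-0.046, 0.991, 0.007, 0.128]
ft_force: [-0.0, 1.1, -0.5]
grip_width: 0.0855
```

Run:
```python
from plan import *
st()
O=ori(bed[2],np.radians(15)); O2=ori(bed[2],np.radians(10))
rows([(at(bed,[-70,0,70]),O),(at(bed,[-95,0,90]),O2),(at(bed,[-95,0,72]),O2)])
```

```text
t 11.45 world [539.1  27.1  64.8] local [-49.3   0.7  64.8] F world [-0.   1.1 -0.5] M [0.05 0.14 0.01] w 85.5 q [-0.2   0.62  1.97  0.24  0.32 -2.09]
tilt(z in local) [ 0.254  0.002 -0.967] y [-0.     1.     0.002]
[18.7, -0.7, -10.3, 0.1, -0.3, -0.0] dist 21 ang 0
[37.8, -0.6, -36.0, 0.1, 4.7, 0.0] dist 52 ang 5
[42.4, -0.7, -18.6, 0.1, 4.7, 0.0] dist 46 ang 5
```

Released. Back straight off, then look.

>>> carry_out(
  series=[
    [10,-0.7,-4,0,0,0,1],
    [25,-0.7,-8,0,0,0,1],
    [60,-0.7,-30,0,0,0,1],
    [110,-0.7,-60,0,3,0,1],
    [110,-0.7,-120,0,5,0,1],
    [100,-40,-150,0,5,0,1],
    [100,-100,-150,0,8,0,1],
    [100,-160,-150,0,10,0,1],
  ],
)

```text
time: 12.45
position: [0.4195, -0.1462, 0.1853]
tool_rot: [-0.047, 0.998, 0.002, 0.041]
ft_force: [0.6, 0.5, 0.1]
grip_width: 0.087
```

Run:
```python
from plan import *
st()
t=cam("top"); s=cam("side")
crop(t,"t7.png",280,140,345,220,9); crop(s,"s7.png",280,150,350,220,9)
```

```text
t 12.45 world [ 419.5 -146.2  185.3] local [-184.4 -160.9  185.3] F world [0.6 0.5 0.1] M [0.04 0.01 0.05] w 87.0 q [-0.63  0.32  1.96  0.08  0.8  -2.34]
tilt(z in local) [ 0.083  0.001 -0.997] y [-0.001  1.     0.   ]
```

View pics/t7.png

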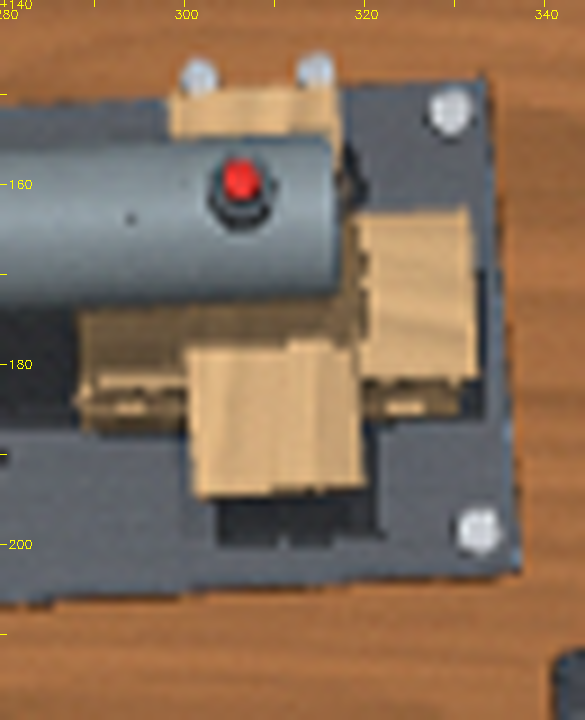

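View pics/s7.png

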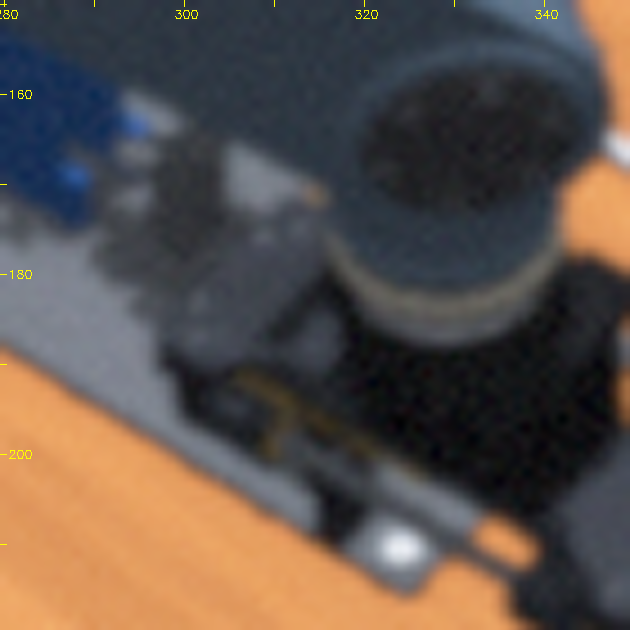

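Run:
```python
from fit import *
t=cam("top")
W=np.array([[60,26,38],[60,-26,38],[-60,-26,14],[-60,26,14]])/1e3
P=W+[0,0,.059]; i4=np.arange(4)
uv=np.array([[298.2,149.7],[316.9,149.3],[319.8,193.7],[301.2,194.6]])
for uu in (uv,):
    p,r=fit([(t,uu,i4)],P,[.588,.031,.09]); print(np.round(p,4),r.tolist())
b=(0.5882,0.0310,0.0925);d=p[:2]-b[:2];c,s=np.cos(b[2]),np.sin(b[2])
print("bed local",(c*d[0]+s*d[1])*1e3,(-s*d[0]+c*d[1])*1e3,"yaw",p[2]-b[2])
from plan import *
O=ori(B[2],-np.radians(0),True)
rows([(at(B,[46,0,150]),O),(at(B,[46,0,12]),O)])
```

```text
[0.5884 0.0326 0.0934] [[0.1, 0.6], [0.2, -0.2], [-0.0, -0.3], [-0.2, -0.1]]
bed local 0.3510678333344904 1.5945051845788325 yaw 0.000916628505941236
[40.9, -183.2, 31.1, 0.4, 4.8, 9.5] dist 190 ang 11
[52.5, -183.2, 168.6, 0.4, 4.8, 9.5] dist 254 ang 11
```

>>> carry_out(
  series=[
    [14,-60,31,0,2,4,1],
    [28,-120,31,0,4.8,9.5,1],
    [41,-175,31,0.4,4.8,9.5,1],
    [44,-183,70,0.4,4.8,9.5,1],
    [44,-183,70,0.4,4.8,9.5,1],
  ],
)

```text
time: 13.22
position: [0.3964, -0.3303, 0.1086]
tool_rot: [0.039, 0.999, 0.004, -0.003]
ft_force: [0.2, 0.7, 1.0]
grip_width: 0.0877
```

Run:
```python
from plan import *
st(B)
O=ori(B[2],0,True)
rows([(at(B,[46,0,60]),O),(at(B,[46,0,6]),O)])
```

```text
t 13.22 world [ 396.4 -330.3  108.6] local [ 48.4  -3.  108.6] F world [0.2 0.7 1. ] M [ 0.06  0.02 -0.01] w 87.7 q [-0.91  0.56  1.8   0.    0.79 -2.4 ]
tilt(z in local) [ 0.006 -0.007 -1.   ] y [-0.001 -1.     0.007]
[-2.6, -3.4, 48.5, 0.4, -0.3, -0.0] dist 49 ang 1
[-2.9, -3.8, 102.5, 0.4, -0.3, -0.0] dist 103 ang 1
```

>>> carry_out(
  series=[
    [-2.6,-3.4,40,0.4,-0.3,0,1],
    [-2.8,-3.6,75,0.4,-0.3,0,1],
    [-2.9,-3.8,95,0.4,-0.3,0,1],
    [-2.9,-3.8,102.5,0.4,-0.3,0,1],
    [-2.9,-3.8,102.5,0.4,-0.3,0,1],
    [-2.9,-3.8,102.5,0.4,-0.3,0,1],
  ],
)

```text
time: 13.98
position: [0.399, -0.3336, 0.0072]
tool_rot: [0.039, 0.999, -0.001, 0.0]
ft_force: [-0.3, -0.5, -0.2]
grip_width: 0.0872
```

Run:
```python
from plan import *
st(B)
O=ori(B[2],0,True)
rows([(at(B,[46,0,6]),O)])
s=cam("side"); crop(s,"s8.png",330,230,420,310,8)
```

```text
t 13.97 world [ 399.  -333.6    7.2] local [45.5  0.   7.2] F world [-0.3 -0.5 -0.2] M [-0.   -0.03 -0.05] w 87.2 q [-0.91  0.75  1.84 -0.    0.55 -2.4 ]
tilt(z in local) [-0.001  0.001 -1.   ] y [-0.    -1.    -0.001]
[0.5, 0.0, 1.2, -0.1, 0.0, -0.0] dist 1 ang 0
```

View pics/s8.png

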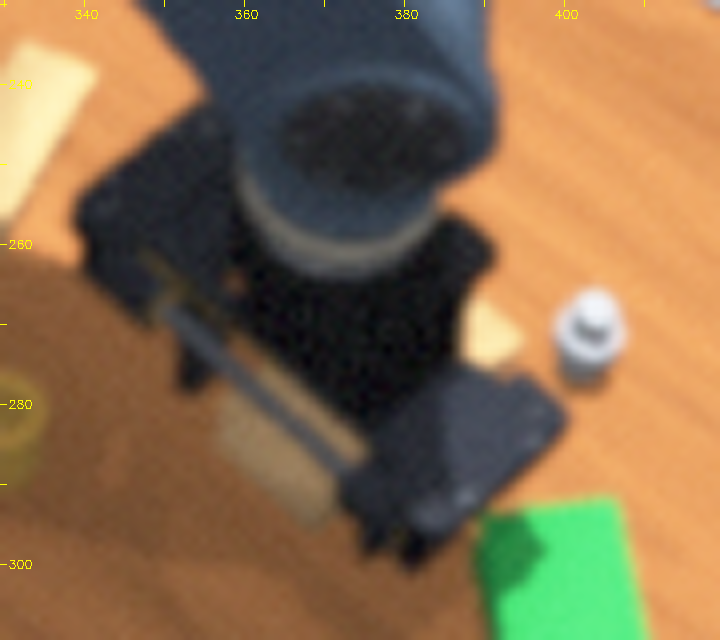

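>>> carry_out(
  series=[
    [0.5,0,1.2,0,0,0,0],
    [0.5,0,1.2,0,0,0,-1],
    [0.5,0,1.2,0,0,0,-1],
    [0.5,0,1.2,0,0,0,-1],
    [0.5,0,1.2,0,0,0,-1],
    [0.5,0,1.2,0,0,0,-1],
  ],
  force=40,
)

```text
time: 14.78
position: [0.3985, -0.3338, 0.006]
tool_rot: [0.039, 0.999, -0.001, 0.0]
ft_force: [-1.0, 0.6, -0.0]
grip_width: 0.0516
```

```bash
cat >> plan.py <<'E'
th=np.arctan(.2)
def w3(x0,gap=0.,H=59.0,s=45.5,h=6.0,y=1.0):
    """TCP pose in bed mm when wedge3 sole centre at bed x0 on wedge2 face (+gap normal)"""
    sole=np.array([x0,H+26+x0/5.]); n=np.array([-np.sin(th),np.cos(th)]); sd=np.array([-np.cos(th),-np.sin(th)])
    p=sole+s*sd+(h+gap)*n
    return at(bed,[p[0],y,p[1]])
O3=ori(bed[2],th)
E
python3 - <<'E'
from plan import *
st(B)
rows([(np.array([.41,-.30,.13]),ori(B[2],0,True)),(w3(-120,40),O3),(w3(-110,15),O3)])
for x in(-110,-40,-12.5):print(w3(x))
E
```

```text
t 14.78 world [ 398.5 -333.8    6. ] local [46.   0.3  6. ] F world [-1.   0.6 -0. ] M [-0.02  0.04  0.03] w 51.6 q [-0.91  0.75  1.84 -0.    0.55 -2.4 ]
tilt(z in local) [-0.001  0.001 -1.   ] y [-0.    -1.    -0.001]
[-8.9, 34.5, -124.1, -0.1, 0.0, -0.0] dist 129 ang 0
[10.5, 349.9, -91.7, -1.0, -11.2, -9.7] dist 362 ang 15
[-4.2, 352.5, -69.1, -1.0, -11.2, -9.7] dist 359 ang 15
[0.43298054 0.0176054  0.0599602 ]
[0.50268129 0.02407117 0.0739602 ]
[0.53006372 0.0266113  0.0794602 ]
```

>>> carry_out(
  series=[
    [0,0,-60,0,0,0,-1],
    [0,20,-115,0,0,0,-1],
    [0,75,-118,0,-2,-2,-1],
    [2,130,-115,-0.3,-4,-4,-1],
    [4,190,-110,-0.5,-6,-6,-1],
    [6,245,-105,-0.8,-9,-8,-1],
    [8,300,-98,-1,-11,-9.7,-1],
    [10,349,-92,-1,-11.2,-9.7,-1],
  ],
)

```text
time: 15.78
position: [0.4143, 0.0168, 0.0972]
tool_rot: [-0.045, 0.994, 0.005, 0.097]
ft_force: [0.8, -0.3, -1.4]
grip_width: 0.052
```

Run:
```python
from plan import *
st()
rows([(w3(-110,15),O3),(w3(-90,6),O3),(w3(-70,4),O3)])
t=cam("top"); s=cam("side")
crop(t,"t9.png",270,140,350,240,7); crop(s,"s9.png",260,150,350,230,8)
```

```text
t 15.78 world [414.3  16.8  97.2] local [-174.4    1.9   97.2] F world [ 0.8 -0.3 -1.4] M [-0.04  0.13 -0.07] w 52.0 q [-0.29  0.47  2.21  0.26  0.29 -2.19]
tilt(z in local) [ 0.194  0.    -0.981] y [0.001 1.    0.   ]
[-11.0, -0.9, 25.1, 0.0, -0.1, -0.1] dist 27 ang 0
[-31.5, -0.9, 34.1, 0.0, -0.1, -0.1] dist 46 ang 0
[-51.9, -0.8, 36.0, 0.0, -0.1, -0.1] dist 63 ang 0
```

View pics/t9.png

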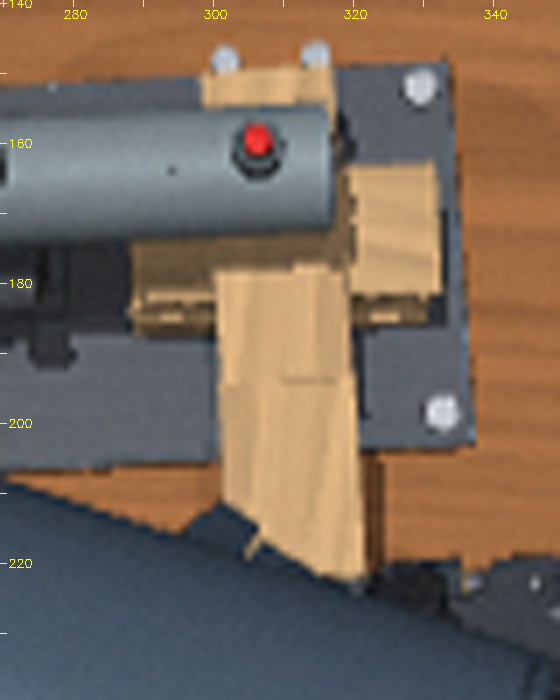

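View pics/s9.png

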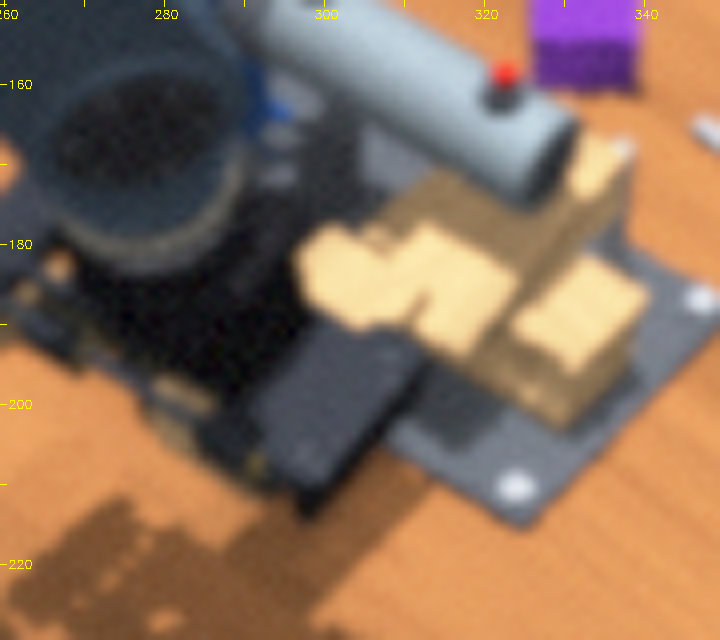

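>>> carry_out(
  series=[
    [-6,-0.9,15,0,0,0,-1],
    [-14,-0.9,26,0,0,0,-1],
    [-24,-0.9,31,0,0,0,-1],
    [-34,-0.9,34.5,0,0,0,-1],
    [-43,-0.8,35.5,0,0,0,-1],
    [-52,-0.8,36,0,0,0,-1],
    [-52,-0.8,36,0,0,0,-1],
    [-52,-0.8,36,0,0,0,-1],
  ],
)

```text
time: 16.88
position: [0.4696, 0.0252, 0.0714]
tool_rot: [-0.05, 0.994, 0.006, 0.095]
ft_force: [-0.1, -0.7, -1.9]
grip_width: 0.0516
```

Run:
```python
from plan import *
st()
rows([(w3(-70,3),O3),(w3(-62,2),O3),(w3(-55,1.),O3),(w3(-55,0),O3)])
```

```text
t 16.88 world [469.6  25.2  71.4] local [-118.6    5.1   71.4] F world [-0.1 -0.7 -1.9] M [-0.    0.23  0.06] w 51.6 q [-0.23  0.56  2.09  0.21  0.31 -2.09]
tilt(z in local) [ 0.189  0.004 -0.982] y [-0.008  1.     0.003]
[-2.1, -4.2, 0.9, 0.2, -0.4, 0.4] dist 5 ang 1
[-10.2, -4.2, 1.8, 0.2, -0.4, 0.4] dist 11 ang 1
[-17.4, -4.3, 2.8, 0.2, -0.4, 0.4] dist 18 ang 1
[-17.4, -4.3, 3.8, 0.2, -0.4, 0.4] dist 18 ang 1
```

>>> carry_out(
  series=[
    [-2,-4.2,0.9,0.2,-0.4,0.4,-1],
    [-2,-4.2,0.9,0.2,-0.4,0.4,-1],
    [-6,-4.2,1.3,0.2,-0.4,0.4,-1],
    [-10.2,-4.2,1.8,0.2,-0.4,0.4,-1],
    [-14,-4.2,2.3,0.2,-0.4,0.4,-1],
    [-17.4,-4.3,2.8,0.2,-0.4,0.4,-1],
    [-17.4,-4.3,2.8,0.2,-0.4,0.4,-1],
  ],
)

```text
time: 17.75
position: [0.488, 0.0226, 0.072]
tool_rot: [-0.046, 0.994, 0.005, 0.099]
ft_force: [-0.0, 0.0, -1.1]
grip_width: 0.0517
```

Run:
```python
from plan import *
st()
rows([(w3(-55,0.),O3),(w3(-55,-1),O3)])
t=cam("top");crop(t,"t10.png",280,140,345,220,9)
```

```text
t 17.75 world [488.   22.6  72. ] local [-100.5    0.9   72. ] F world [-0.   0.  -1.1] M [-0.01  0.16 -0.03] w 51.7 q [-0.22  0.57  2.05  0.19  0.34 -2.06]
tilt(z in local) [ 0.197  0.    -0.98 ] y [-0.  1.  0.]
[0.5, 0.1, 0.9, 0.0, 0.0, 0.0] dist 1 ang 0
[0.5, 0.1, 1.9, 0.0, 0.0, 0.0] dist 2 ang 0
```

View pics/t10.png

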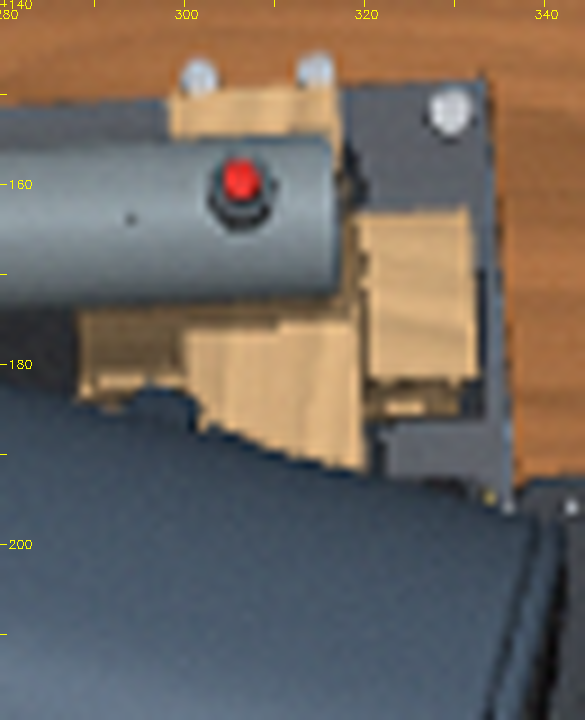

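>>> carry_out(
  series=[
    [0,0,0.8,0,0,0,-1],
    [0,0,0.8,0,0,0,-1],
  ],
)

```text
time: 18.05
position: [0.4875, 0.0228, 0.0712]
tool_rot: [-0.046, 0.994, 0.005, 0.098]
ft_force: [-1.9, -1.1, 1.5]
grip_width: 0.0517
```

>>> carry_out(
  series=[
    [0,0,0.7,0,0,0,-1],
    [0,0,0.7,0,0,0,-1],
  ],
)

```text
time: 18.3
position: [0.4874, 0.0228, 0.0708]
tool_rot: [-0.046, 0.994, 0.005, 0.099]
ft_force: [-3.4, 0.8, 5.0]
grip_width: 0.0516
```

Run:
```python
from plan import *
st()
rows([(w3(-55,0.),O3),(w3(-42,0),O3)])
```

```text
t 18.30 world [487.4  22.8  70.8] local [-101.1    1.1   70.8] F world [-3.4  0.8  5. ] M [-0.02  0.04 -0.04] w 51.6 q [-0.22  0.58  2.05  0.19  0.33 -2.06]
tilt(z in local) [ 0.196  0.001 -0.981] y [-0.  1.  0.]
[-0.4, -0.1, -0.1, 0.0, 0.0, 0.0] dist 0 ang 0
[-13.6, -0.1, -0.1, 0.0, 0.0, 0.0] dist 14 ang 0
```

>>> carry_out(
  series=[
    [-2,0,-0.6,0,0,0,-1],
    [-5,0,-0.6,0,0,0,-1],
    [-8,0,-0.6,0,0,0,-1],
    [-11,0,-0.6,0,0,0,-1],
    [-13.6,0,-0.6,0,0,0,-1],
    [-13.6,0,-0.6,0,0,0,-1],
  ],
)

```text
time: 19.05
position: [0.4999, 0.0242, 0.0738]
tool_rot: [-0.046, 0.994, 0.005, 0.098]
ft_force: [-3.4, -1.4, 0.3]
grip_width: 0.0522
```

Run:
```python
from plan import *
st()
rows([(w3(-42,0.),O3),(w3(-39,0),O3)])
```

```text
t 19.05 world [499.9  24.2  73.8] local [-88.6   1.3  73.8] F world [-3.4 -1.4  0.3] M [-0.14  0.54 -0.16] w 52.2 q [-0.21  0.58  2.02  0.17  0.37 -2.03]
tilt(z in local) [ 0.195  0.001 -0.981] y [-0.     1.     0.001]
[-0.7, -0.3, 0.4, 0.1, -0.1, -0.0] dist 1 ang 0
[-3.8, -0.3, 0.4, 0.1, -0.1, -0.0] dist 4 ang 0
```

>>> carry_out(
  series=[
    [-0.5,-0.3,0.5,0,0,0,-1],
    [-2,-0.3,0.4,0,0,0,-1],
    [-4,-0.3,0.3,0,0,0,-1],
    [-4,-0.3,0.3,0,0,0,-1],
  ],
)

```text
time: 19.55
position: [0.5002, 0.0247, 0.0738]
tool_rot: [-0.046, 0.994, 0.006, 0.095]
ft_force: [-9.4, -3.7, 6.5]
grip_width: 0.0514
```

Run:
```python
from plan import *
st()
rows([(w3(-39,0),O3)])
t=cam("top");crop(t,"t11.png",280,140,345,220,9)
s=cam("side"); crop(s,"s11.png",280,140,350,210,9)
```

```text
t 19.55 world [500.2  24.7  73.8] local [-88.2   1.8  73.8] F world [-9.4 -3.7  6.5] M [-0.7   1.11 -0.47] w 51.4 q [-0.21  0.58  2.01  0.16  0.38 -2.02]
tilt(z in local) [ 0.189  0.003 -0.982] y [0.    1.    0.003]
[-3.4, -0.8, 0.3, 0.2, -0.4, -0.1] dist 4 ang 0
```

View pics/t11.png

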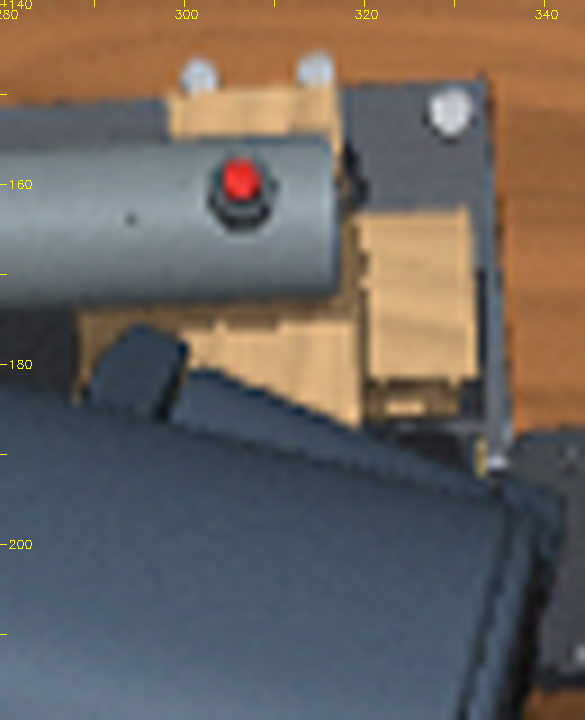

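View pics/s11.png

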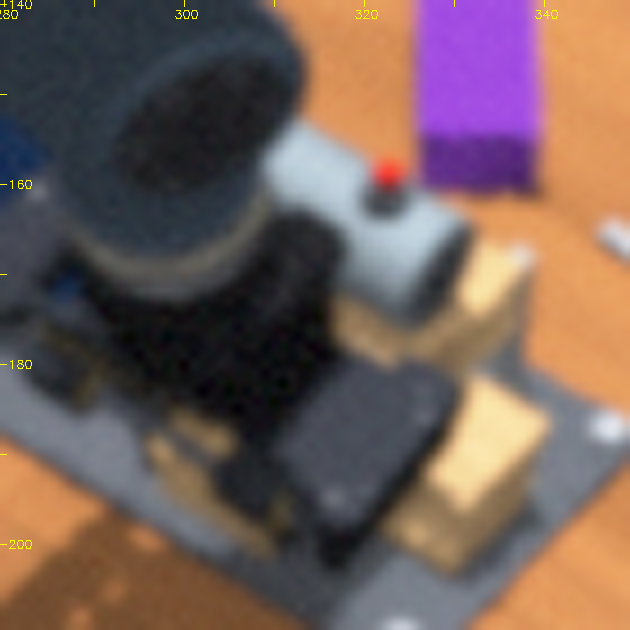

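>>> carry_out(
  series=[
    [0,0,0,0,0,0,0.4],
    [0,0,0,0,0,0,1],
    [0,0,0,0,0,0,1],
    [0,0,0,0,0,0,1],
    [0,0,0,0,0,0,1],
  ],
)

```text
time: 20.27
position: [0.5005, 0.0247, 0.0738]
tool_rot: [-0.046, 0.994, 0.006, 0.095]
ft_force: [-0.3, 0.6, 0.2]
grip_width: 0.0854
```

Run:
```python
from plan import *
st()
rows([(w3(-100,3,s=46,h=10),O3),(w3(-66,0,s=46,h=10),O3)])
```

```text
t 20.27 world [500.5  24.7  73.8] local [-87.9   1.8  73.8] F world [-0.3  0.6  0.2] M [-0.    0.12 -0.05] w 85.4 q [-0.21  0.58  2.01  0.16  0.38 -2.02]
tilt(z in local) [ 0.189  0.003 -0.982] y [0.    1.    0.003]
[59.6, -0.8, -6.3, 0.2, -0.4, -0.1] dist 60 ang 0
[24.9, -0.8, -3.5, 0.2, -0.4, -0.1] dist 25 ang 0
```

>>> carry_out(
  series=[
    [15,-0.8,-1.5,0,0,0,1],
    [30,-0.8,-3,0,0,0,1],
    [45,-0.8,-4,0,0,0,0.2],
    [60,-0.8,-6,0.2,-0.4,0,-0.45],
    [60,-0.8,-6,0.2,-0.4,0,-0.45],
    [60,-0.8,-6,0.2,-0.4,0,-0.45],
  ],
)

```text
time: 21.02
position: [0.4412, 0.0181, 0.0685]
tool_rot: [-0.045, 0.994, 0.004, 0.099]
ft_force: [0.5, 0.0, -0.2]
grip_width: 0.0547
```

Run:
```python
from plan import *
st()
rows([(w3(-66,0,s=46,h=10),O3),(w3(-57,0,s=46,h=10),O3)])
t=cam("top");crop(t,"t12.png",270,140,345,220,9)
s=cam("side"); crop(s,"s12.png",270,140,350,220,9)
```

```text
t 21.02 world [441.2  18.1  68.5] local [-147.5    0.7   68.5] F world [ 0.5  0.  -0.2] M [ 0.04  0.13 -0.02] w 54.7 q [-0.26  0.56  2.17  0.29  0.24 -2.2 ]
tilt(z in local) [ 0.197 -0.001 -0.98 ] y [ 0.001  1.    -0.001]
[-34.6, 0.3, 2.8, -0.1, 0.0, -0.1] dist 35 ang 0
[-43.8, 0.3, 2.8, -0.1, 0.0, -0.1] dist 44 ang 0
```

View pics/t12.png

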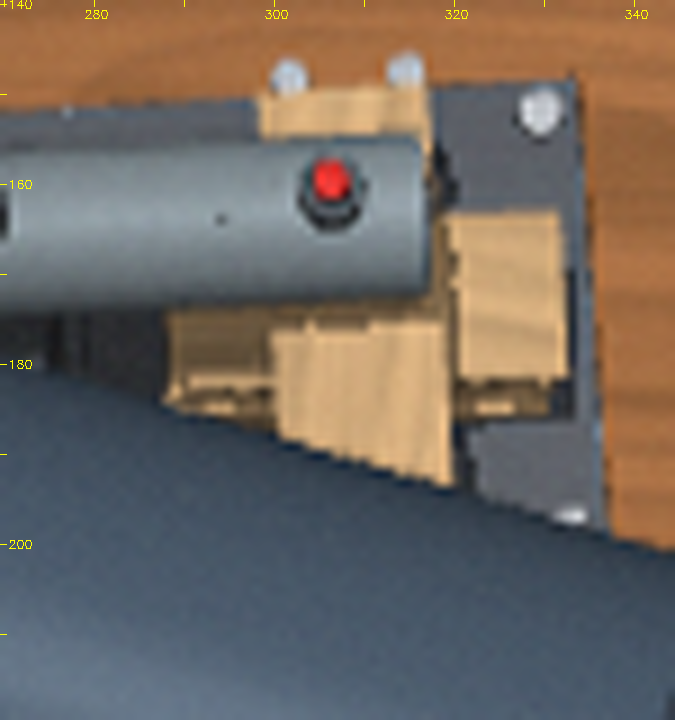

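View pics/s12.png

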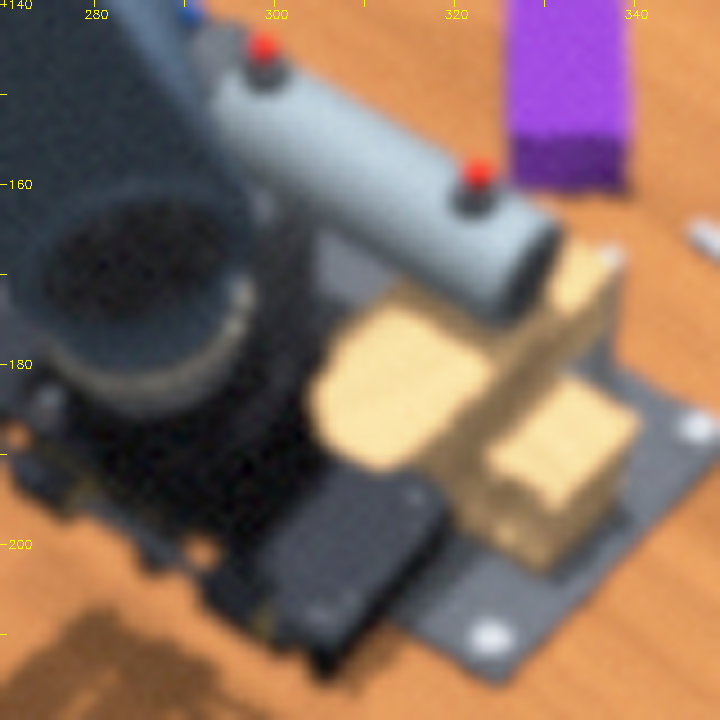

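>>> carry_out(
  series=[
    [-10,0.3,2.8,0,0,0,-0.45],
    [-20,0.3,2.8,0,0,0,-0.45],
    [-28,0.3,2.8,0,0,0,-0.45],
    [-28,0.3,2.8,0,0,0,-0.45],
    [-28,0.3,2.8,0,0,0,-0.45],
  ],
)

```text
time: 21.75
position: [0.4691, 0.0211, 0.0712]
tool_rot: [-0.046, 0.994, 0.004, 0.099]
ft_force: [-0.6, 0.2, -0.1]
grip_width: 0.0237
```

Run:
```python
from plan import *
st()
rows([(w3(-66,0,s=46,h=10),O3),(w3(-57,0,s=46,h=10),O3)])
```

```text
t 21.75 world [469.1  21.1  71.2] local [-119.5    1.2   71.2] F world [-0.6  0.2 -0.1] M [0.05 0.13 0.02] w 23.7 q [-0.24  0.56  2.1   0.21  0.3  -2.1 ]
tilt(z in local) [ 0.197 -0.001 -0.98 ] y [ 0.001  1.    -0.001]
[-6.6, -0.2, -0.1, -0.0, 0.0, -0.0] dist 7 ang 0
[-15.7, -0.2, -0.1, -0.0, 0.0, -0.0] dist 16 ang 0
```

>>> carry_out(
  series=[
    [-3,-0.2,0,0,0,0,-0.45],
    [-6,-0.2,0,0,0,0,-0.45],
    [-6,-0.2,0,0,0,0,-0.45],
  ],
)

```text
time: 22.12
position: [0.4754, 0.0214, 0.0725]
tool_rot: [-0.046, 0.994, 0.004, 0.099]
ft_force: [-1.0, 0.0, 0.3]
grip_width: 0.024
```

>>> carry_out(
  series=[
    [-1,0,0,0,0,0,-0.45],
    [-2,0,0,0,0,0,-0.45],
    [-2,0,0,0,0,0,-0.45],
  ],
)

```text
time: 22.5
position: [0.4757, 0.0219, 0.0726]
tool_rot: [-0.046, 0.994, 0.005, 0.097]
ft_force: [-3.5, -0.9, 0.9]
grip_width: 0.0239
```

>>> carry_out(
  series=[
    [-1,0,0,0,0,0,-0.45],
    [-2,0,0,0,0,0,-0.45],
    [-2,0,0,0,0,0,-0.45],
  ],
)

```text
time: 22.88
position: [0.4757, 0.0225, 0.0726]
tool_rot: [-0.046, 0.994, 0.005, 0.095]
ft_force: [-6.2, -1.3, 2.8]
grip_width: 0.0239
```

Run:
```python
from plan import *
st()
```

```text
t 22.88 world [475.7  22.5  72.6] local [-112.8    2.    72.6] F world [-6.2 -1.3  2.8] M [-0.35  1.02 -0.2 ] w 23.9 q [-0.23  0.57  2.07  0.19  0.33 -2.07]
tilt(z in local) [ 0.19   0.002 -0.982] y [0.001 1.    0.002]
```

>>> carry_out(
  series=[
    [-1.5,-0.8,0,0.2,-0.4,0,-0.45],
    [-3,-0.8,0,0.2,-0.4,0,-0.45],
    [-4.5,-0.8,0,0.2,-0.4,0,-0.45],
    [-6,-0.8,0,0.2,-0.4,0,-0.45],
    [-6,-0.8,0,0.2,-0.4,0,-0.45],
  ],
)

```text
time: 23.5
position: [0.4763, 0.0236, 0.0727]
tool_rot: [-0.046, 0.995, 0.005, 0.094]
ft_force: [-11.1, -2.8, 5.1]
grip_width: 0.0242
```

Run:
```python
from plan import *
st()
```

```text
t 23.50 world [476.3  23.6  72.7] local [-112.1    2.9   72.7] F world [-11.1  -2.8   5.1] M [-0.49  1.63 -0.31] w 24.2 q [-0.23  0.57  2.07  0.19  0.33 -2.06]
tilt(z in local) [ 0.187  0.002 -0.982] y [0.001 1.    0.002]
```

>>> carry_out(
  series=[
    [-2,-2,0,0.2,-0.4,0,-0.45],
    [-4,-3,0,0.2,-0.6,0,-0.45],
    [-6,-3.5,0,0.2,-0.6,0,-0.45],
    [-8,-3.5,0,0.2,-0.6,0,-0.45],
    [-8,-3.5,0,0.2,-0.6,0,-0.45],
  ],
)

```text
time: 24.12
position: [0.4778, 0.0226, 0.0729]
tool_rot: [-0.045, 0.995, 0.006, 0.093]
ft_force: [-13.7, -2.2, 6.2]
grip_width: 0.0241
```

Run:
```python
from plan import *
st()
```

```text
t 24.12 world [477.8  22.6  72.9] local [-110.7    1.8   72.9] F world [-13.7  -2.2   6.2] M [-0.38  1.98 -0.33] w 24.1 q [-0.23  0.57  2.07  0.19  0.34 -2.06]
tilt(z in local) [ 0.185  0.004 -0.983] y [0.001 1.    0.004]
```

>>> carry_out(
  series=[
    [-3,-2,-1,0.2,-0.6,0,-0.45],
    [-6,-2.5,-2,0.2,-0.7,0,-0.45],
    [-9,-3,-2.5,0.2,-0.8,0,-0.45],
    [-10,-3,-2.5,0.2,-0.8,0,-0.45],
    [-10,-3,-2.5,0.2,-0.8,0,-0.45],
  ],
)

```text
time: 24.75
position: [0.4838, 0.0216, 0.0759]
tool_rot: [-0.046, 0.994, 0.006, 0.096]
ft_force: [-6.5, 0.6, -1.9]
grip_width: 0.024
```

Run:
```python
from plan import *
st()
```

```text
t 24.75 world [483.8  21.6  75.9] local [-104.8    0.3   75.9] F world [-6.5  0.6 -1.9] M [0.07 1.4  0.03] w 24.0 q [-0.23  0.56  2.05  0.19  0.35 -2.06]
tilt(z in local) [ 0.191  0.003 -0.982] y [0.    1.    0.003]
```

>>> carry_out(
  series=[
    [-3,-0.5,0,0.1,-0.3,0,-0.45],
    [-6,-0.5,0,0.1,-0.5,0,-0.45],
    [-9,-0.5,0,0.1,-0.5,0,-0.45],
    [-11,-0.5,0,0.1,-0.5,0,-0.45],
    [-11,-0.5,0,0.1,-0.5,0,-0.45],
  ],
)

```text
time: 25.38
position: [0.4914, 0.0232, 0.0768]
tool_rot: [-0.046, 0.994, 0.007, 0.096]
ft_force: [-6.1, -0.6, -1.9]
grip_width: 0.0238
```

Run:
```python
from plan import *
st()
t=cam("top");crop(t,"t13.png",270,140,345,220,9)
s=cam("side"); crop(s,"s13.png",270,140,350,220,9)
```

```text
t 25.38 world [491.4  23.2  76.8] local [-97.1   1.2  76.8] F world [-6.1 -0.6 -1.9] M [0.05 1.28 0.05] w 23.8 q [-0.22  0.56  2.04  0.18  0.36 -2.05]
tilt(z in local) [ 0.192  0.005 -0.981] y [-0.001  1.     0.004]
```

View pics/t13.png

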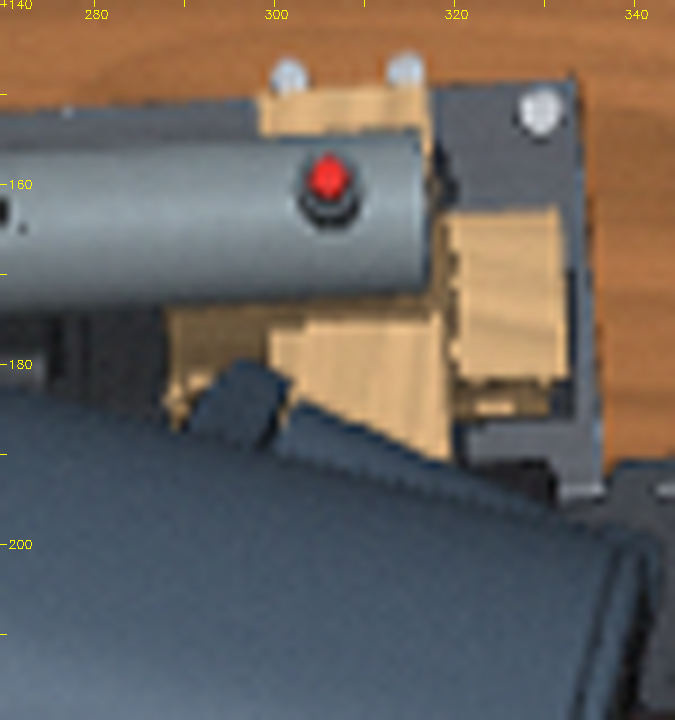

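View pics/s13.png

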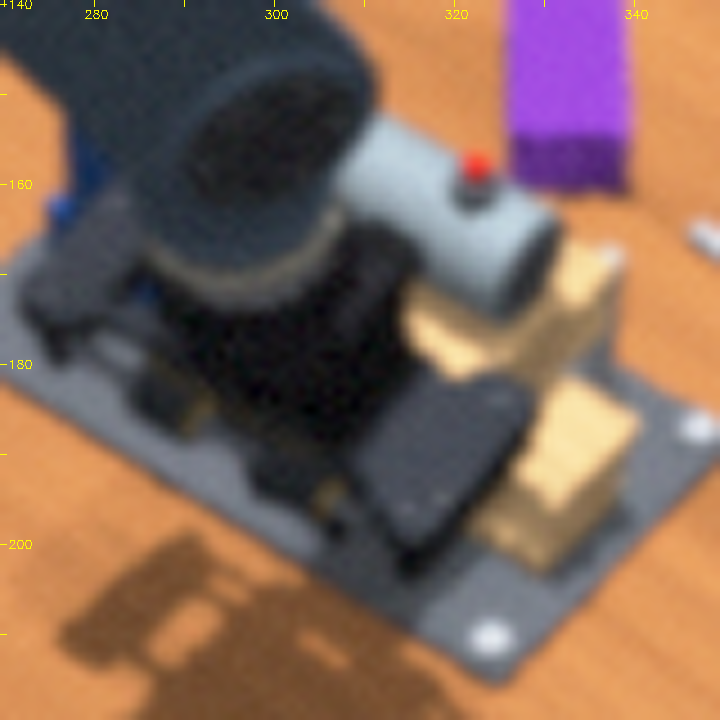

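>>> carry_out(
  series=[
    [-3,-0.5,0,0,-0.3,0,-0.45],
    [-6,-1,0,0,-0.5,0,-0.45],
    [-9,-1,0,0,-0.5,0,-0.45],
    [-11,-1,0,0,-0.5,0,-0.45],
    [-11,-1,0,0,-0.5,0,-0.45],
  ],
)

```text
time: 26.1
position: [0.4987, 0.0243, 0.0775]
tool_rot: [-0.047, 0.994, 0.008, 0.097]
ft_force: [-8.6, 0.2, -2.2]
grip_width: 0.0242
```

Run:
```python
from plan import *
st()
```

```text
t 26.10 world [498.7  24.3  77.5] local [-89.7   1.6  77.5] F world [-8.6  0.2 -2.2] M [0.   1.34 0.02] w 24.2 q [-0.22  0.57  2.02  0.18  0.38 -2.04]
tilt(z in local) [ 0.193  0.007 -0.981] y [-0.002  1.     0.007]
```

>>> carry_out(
  series=[
    [-3,-0.5,0,-0.4,-0.3,0,-0.45],
    [-6,-1,0,-0.4,-0.3,0,-0.45],
    [-6,-1,0,-0.4,-0.3,0,-0.45],
  ],
)

```text
time: 26.48
position: [0.4995, 0.0251, 0.0774]
tool_rot: [-0.048, 0.994, 0.013, 0.094]
ft_force: [-11.8, -1.1, 2.5]
grip_width: 0.0241
```

Run:
```python
from plan import *
st()
```

```text
t 26.48 world [499.5  25.1  77.4] local [-88.9   2.3  77.4] F world [-11.8  -1.1   2.5] M [-0.37  1.71 -0.14] w 24.1 q [-0.22  0.57  2.01  0.2   0.39 -2.06]
tilt(z in local) [ 0.188  0.018 -0.982] y [-0.005  1.     0.018]
```

>>> carry_out(
  series=[
    [-2,-1,-0.5,1,-0.5,-0.3,-0.45],
    [-4,-2,-1,1,-0.6,-0.3,-0.45],
    [-6,-2,-1.2,1,-0.6,-0.3,-0.45],
    [-6,-2,-1.2,1,-0.6,-0.3,-0.45],
  ],
)

```text
time: 26.98
position: [0.502, 0.0245, 0.0784]
tool_rot: [-0.05, 0.994, 0.006, 0.096]
ft_force: [-7.9, -0.7, -2.9]
grip_width: 0.0239
```

Run:
```python
from plan import *
st()
```

```text
t 26.98 world [502.   24.5  78.4] local [-86.4   1.5  78.4] F world [-7.9 -0.7 -2.9] M [-0.15  1.43 -0.02] w 23.9 q [-0.21  0.57  2.01  0.16  0.39 -2.03]
tilt(z in local) [ 0.191  0.004 -0.982] y [-0.008  1.     0.002]
```

Run:
```python
from plan import *
rows([(at(bed,[-130,1.5,80]),O3),(at(bed,[-160,0,200]),ori(bed[2],.05)),(np.array([.38,.30,.26]),ori(.3,0))])
```

```text
[42.5, 0.3, -9.9, 0.2, -0.3, 0.4] dist 44 ang 1
[49.0, -0.7, -133.4, 0.2, 8.1, 0.4] dist 142 ang 8
[57.5, 286.7, -195.5, -1.0, 11.0, -11.4] dist 352 ang 16
```

>>> carry_out(
  series=[
    [10,0.3,-3,0,0,0.4,-0.45],
    [25,0.3,-7,0,0,0.4,-0.45],
    [43,0.3,-20,0,2,0.4,-0.45],
    [50,0,-75,0,5,0.4,-0.45],
    [50,20,-130,0,8,0,-0.45],
    [52,80,-160,0,9,-3,-0.45],
    [54,140,-190,-0.5,10,-6,-0.45],
    [55,200,-195,-1,11,-9,-0.45],
  ],
)

```text
time: 27.98
position: [0.393, 0.2095, 0.2615]
tool_rot: [-0.129, 0.992, 0.003, 0.003]
ft_force: [1.8, -0.3, 0.1]
grip_width: 0.0241
```

```bash
cat > lev.py <<'E'
from fit import *
import sys
def red(px,name):
    a=px.astype(int); m=((a[:,:,0]>a[:,:,1]*2+20)&(a[:,:,0]>a[:,:,2]*2+20)).astype(np.float32)
    w=np.clip(a[:,:,0]-1.5*np.maximum(a[:,:,1],a[:,:,2]),0,None).astype(float)
    roi=np.zeros_like(w); 
    if name=="top": roi[140:170,255:315]=1
    else: roi[140:165,292:330]=1
    w*=roi*(w>25); split=(285 if name=="top" else 310)
    out=[]
    for lo,hi in((0,split),(split,640)):
        ww=w.copy(); ww[:,:lo]=0; ww[:,hi:]=0
        v,u=np.mgrid[0:400,0:640]; out.append((float((u*ww).sum()/ww.sum()),float((v*ww).sum()/ww.sum())) if ww.sum()>0 else None)
    return out
E
python3 - <<'E'
from lev import *
from plan import st
st()
for n in("top","side"):
    i0=cv2.imread(f"pics/{n}0.png")[:,:,::-1]; c=cam(n); cv2.imwrite(f"pics/{n}_n1.png",c["pixels"][:,:,::-1])
    print(n,red(i0,n),red(c["pixels"],n))
t=cam("top");crop(t,"t14.png",270,140,345,220,9)
s=cam("side"); crop(s,"s14.png",270,140,350,220,9)
E
```

```text
t 27.98 world [393.  209.5 261.5] local [-177.8  195.7  261.5] F world [ 1.8 -0.3  0.1] M [ 0.04 -0.07 -0.01] w 24.1 q [ 0.23  0.23  1.82  0.01  1.09 -1.6 ]
tilt(z in local) [ 0.007  0.006 -1.   ] y [-0.166  0.986  0.005]
top [(266.25137614678897, 161.534250764526), (306.2711660138596, 159.54112684543537)] [(265.70733088027174, 161.44183413529578), (305.79360730593606, 159.1095890410959)]
side [(298.93080505655354, 144.5482368596141), (322.847137637028, 158.55724725943972)] [(298.88698630136986, 144.08767123287672), (322.48708920187795, 157.47593896713616)]
```

View pics/t14.png

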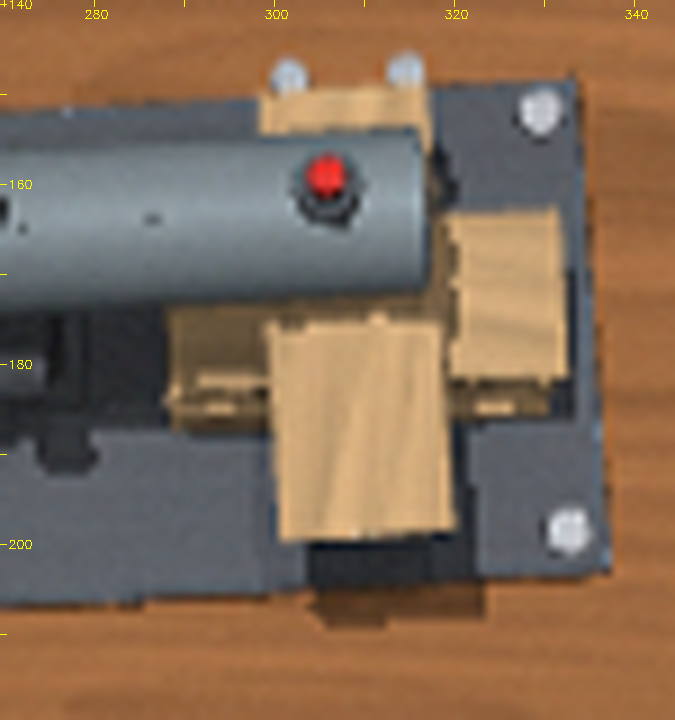

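View pics/s14.png

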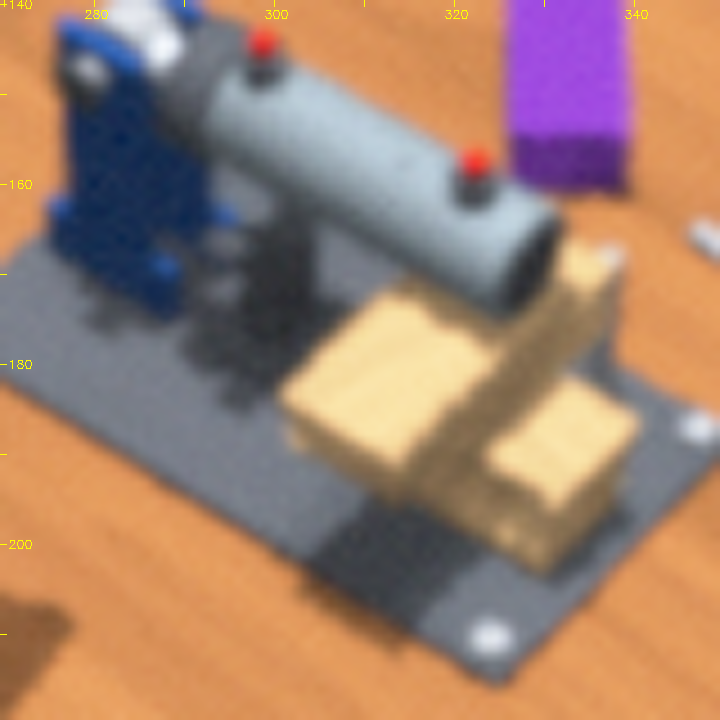

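```bash
cat >> lev.py <<'E'
b=(0.5882,0.0310,0.0925)
def tobed(P):
    d=P[:,:2]-np.array(b[:2]);c,s=np.cos(b[2]),np.sin(b[2]); return np.c_[c*d[:,0]+s*d[:,1],-s*d[:,0]+c*d[:,1],P[:,2]]*[1e3,1e3,1e3]
def frombed(P):
    P=np.atleast_2d(np.array(P,float))/1e3; return L(P,*b)
def rot(p,phi): # droop phi about pin (y180,z133); p given at level
    d=np.array(p)-[0,180,133]; c,s=np.cos(phi),np.sin(phi)
    # lower cap: point at dy<0 goes down
    return np.array([d[0],c*d[1]-s*d[2],s*d[1]+c*d[2]])+[0,180,133]
def angle(cams,pix0,pix1):
    # level boss positions y1,y2 (x=10,h=175); per camera offsets; unknown: yg,yc,h, per cam du,dv (from init), then phi
    def mod(p,phi,n): 
        yg,yc,h=p; return proj(cams[n],np.array([frombed(rot([10,y,h],phi))[0] for y in(yg,yc)]))
    def f(q):
        p=q[:3]; phi=q[3]; r=[]
        for k,n in enumerate(("top","side")):
            o=q[4+2*k:6+2*k]
            r+=[(mod(p,.028,n)+o-pix0[n]).ravel(),(mod(p,phi,n)+o-pix1[n]).ravel()]
        return np.concatenate(r+[q[4:]*.3,[ (p[2]-174)*.1]])
    r=least_squares(f,[120,0,174,.01,0,0,0,0]); return r
E
python3 - <<'E'
from lev import *
cams={n:cam(n) for n in("top","side")}
p0={n:np.array(red(cv2.imread(f"pics/{n}0.png")[:,:,::-1],n)) for n in cams}
p1={n:np.array(red(cams[n]["pixels"],n)) for n in cams}
r=angle(cams,p0,p1); print(np.round(r.x,4)); print(np.round(r.fun,2))
P=unproj(cams["top"],[[300.7,199.6],[320.1,198.1]],.1074); q=tobed(P); print("near top edge bed",np.round(q,1),"yaw",np.arctan2(q[1,0]-q[0,0],abs(q[1,1]-q[0,1])))
E
```

```text
[ 1.117599e+02  7.715100e+00  1.744709e+02  2.400000e-03 -1.232000e-01
 -3.749000e-01  1.658000e-01 -6.730000e-02]
[-0.05  0.07  0.    0.01 -0.   -0.03  0.06 -0.02  0.13  0.05 -0.11 -0.05
 -0.07  0.01  0.04 -0.01 -0.04 -0.11  0.05 -0.02  0.05]
near top edge bed [[-81.2  28.4 107.4]
 [-80.3 -23.8 107.4]] yaw 0.01708042282455879
```

Run:
```python
from lev import *
c=cam("top"); print(np.round(tobed(unproj(c,[[299.3,176.7],[300.7,199.6],[318.5,175.6],[320.1,198.1]],.1074)),1))
from plan import *
st()
rows([(at(bed,[-120,1.5,130]),O3),(at(bed,[-100,1.5,79]),O3),(at(bed,[-90,1.5,79]),O3)])
```

```text
[[-17.7  28.7 107.4]
 [-81.2  28.4 107.4]
 [-17.8 -23.4 107.4]
 [-80.3 -23.8 107.4]]
t 28.32 world [392.1 206.5 258.6] local [-179.1  192.9  258.6] F world [-0.3  0.4 -0.5] M [ 0.01 -0.04 -0.01] w 24.2 q [ 0.23  0.23  1.82  0.    1.09 -1.6 ]
tilt(z in local) [-0.001  0.004 -1.   ] y [-0.163  0.987  0.004]
[-27.1, -199.0, 127.7, 1.2, -11.3, 9.3] dist 238 ang 15
[-46.8, -202.5, 178.7, 1.2, -11.3, 9.3] dist 274 ang 15
[-56.7, -204.1, 178.7, 1.2, -11.3, 9.3] dist 277 ang 15
```

>>> carry_out(
  series=[
    [0,-55,5,0,-3,3,-0.45],
    [0,-110,20,0.5,-6,6,-0.45],
    [0,-160,60,1,-9,9,-0.45],
    [-5,-199,110,1.2,-11.3,9.3,-0.45],
    [-20,-201,150,1.2,-11.3,9.3,-0.45],
    [-36,-202,178,1.2,-11.3,9.3,-0.45],
    [-46,-202.5,178.7,1.2,-11.3,9.3,-0.45],
    [-46,-202.5,178.7,1.2,-11.3,9.3,-0.45],
  ],
)

```text
time: 29.32
position: [0.4888, 0.022, 0.0796]
tool_rot: [-0.046, 0.994, 0.004, 0.099]
ft_force: [-0.0, -0.2, 0.9]
grip_width: 0.0239
```

Run:
```python
from plan import *
st()
rows([(at(bed,[-89,1.5,79]),O3),(at(bed,[-84,1.5,80]),O3)])
```

```text
t 29.32 world [488.8  22.   79.6] local [-99.8   0.2  79.6] F world [-0.  -0.2  0.9] M [ 0.02  0.18 -0.03] w 23.9 q [-0.22  0.56  2.04  0.17  0.36 -2.04]
tilt(z in local) [ 0.198 -0.001 -0.98 ] y [ 0.001  1.    -0.001]
[-10.5, 1.3, 2.8, -0.1, 0.1, -0.0] dist 11 ang 0
[-15.6, 1.3, 2.8, -0.1, 0.1, -0.0] dist 16 ang 0
```

>>> carry_out(
  series=[
    [-4,0,2.4,0,0,0,-0.45],
    [-8,0,2.4,0,0,0,-0.45],
    [-11.5,0,2.4,0,0,0,-0.45],
    [-13,0,2.4,0,0,0,-0.45],
    [-13,0,2.4,0,0,0,-0.45],
  ],
)

```text
time: 29.95
position: [0.5015, 0.0235, 0.0799]
tool_rot: [-0.046, 0.994, 0.004, 0.099]
ft_force: [-1.3, 0.7, 0.5]
grip_width: 0.0238
```

Run:
```python
from plan import *
st()
```

```text
t 29.95 world [501.5  23.5  79.9] local [-87.    0.5  79.9] F world [-1.3  0.7  0.5] M [0.03 0.29 0.01] w 23.8 q [-0.21  0.56  2.01  0.16  0.38 -2.02]
tilt(z in local) [ 0.197 -0.001 -0.98 ] y [ 0.     1.    -0.001]
```

>>> carry_out(
  series=[
    [-2,-0.5,-0.3,0,-0.3,0,-0.45],
    [-4,-1,-0.8,0.1,-0.5,0,-0.45],
    [-5,-1.2,-1,0.1,-0.6,0,-0.45],
    [-5,-1.2,-1,0.1,-0.6,0,-0.45],
  ],
)

```text
time: 30.45
position: [0.5018, 0.0239, 0.0803]
tool_rot: [-0.046, 0.994, 0.005, 0.099]
ft_force: [-6.5, 0.0, -1.9]
grip_width: 0.0239
```

Run:
```python
from plan import *
st()
```

```text
t 30.45 world [501.8  23.9  80.3] local [-86.7   0.9  80.3] F world [-6.5  0.  -1.9] M [-0.1   1.34  0.06] w 23.9 q [-0.21  0.56  2.01  0.16  0.38 -2.02]
tilt(z in local) [ 0.198  0.    -0.98 ] y [-0.001  1.     0.   ]
```

>>> carry_out(
  series=[
    [-3,-0.5,-0.3,0,-0.3,0,-0.45],
    [-5,-1,-0.5,0.1,-0.3,0,-0.45],
    [-7,-1.2,-0.5,0.1,-0.3,0,-0.45],
  ],
)

```text
time: 30.82
position: [0.5025, 0.0245, 0.0803]
tool_rot: [-0.046, 0.994, 0.006, 0.096]
ft_force: [-11.8, -2.2, 0.6]
grip_width: 0.0243
```

Run:
```python
from plan import *
st()
```

```text
t 30.82 world [502.5  24.5  80.3] local [-85.9   1.4  80.3] F world [-11.8  -2.2   0.6] M [-0.47  1.9  -0.15] w 24.3 q [-0.21  0.56  2.    0.16  0.39 -2.01]
tilt(z in local) [ 0.191  0.003 -0.982] y [-0.001  1.     0.003]
```

>>> carry_out(
  series=[
    [-3,-1,-0.6,0.1,-0.5,0,-0.45],
    [-5,-1.5,-1,0.2,-0.6,0,-0.45],
    [-6,-1.5,-1,0.2,-0.6,0,-0.45],
  ],
)

```text
time: 31.2
position: [0.5031, 0.0246, 0.0807]
tool_rot: [-0.046, 0.994, 0.006, 0.095]
ft_force: [-9.0, -1.7, -1.5]
grip_width: 0.0239
```

Run:
```python
from plan import *
st()
```

```text
t 31.20 world [503.1  24.6  80.7] local [-85.3   1.5  80.7] F world [-9.  -1.7 -1.5] M [-0.39  1.72 -0.18] w 23.9 q [-0.21  0.56  2.    0.15  0.4  -2.01]
tilt(z in local) [ 0.19   0.003 -0.982] y [-0.001  1.     0.003]
```

>>> carry_out(
  series=[
    [-3,-1,-0.6,0.1,-0.5,0,-0.45],
    [-6,-1.5,-0.8,0.2,-0.6,0,-0.45],
    [-8,-1.5,-0.8,0.2,-0.6,0,-0.45],
  ],
)

```text
time: 31.58
position: [0.5062, 0.0248, 0.0815]
tool_rot: [-0.047, 0.994, 0.006, 0.096]
ft_force: [-8.9, -0.8, -3.0]
grip_width: 0.0238
```

Run:
```python
from plan import *
st()
rows([(at(bed,[-130,1.5,80]),O3)])
```

```text
t 31.57 world [506.2  24.8  81.5] local [-82.2   1.4  81.5] F world [-8.9 -0.8 -3. ] M [-0.31  1.67 -0.06] w 23.8 q [-0.21  0.56  1.99  0.15  0.4  -2.01]
tilt(z in local) [ 0.191  0.003 -0.982] y [-0.002  1.     0.002]
[47.2, 0.1, -7.7, 0.2, -0.3, 0.1] dist 48 ang 0
```

>>> carry_out(
  series=[
    [10,0.3,-3,0,0,0.2,-0.45],
    [25,0.3,-7,0,0,0.2,-0.45],
    [43,0.3,-20,0,2,0.2,-0.45],
    [50,0,-75,0,5,0.2,-0.45],
    [50,20,-130,0,8,0,-0.45],
    [52,80,-160,0,9,-3,-0.45],
    [54,140,-190,-0.5,10,-6,-0.45],
    [55,200,-195,-1,11,-9,-0.45],
  ],
)

```text
time: 32.58
position: [0.3984, 0.2104, 0.2647]
tool_rot: [-0.126, 0.992, 0.003, 0.003]
ft_force: [1.2, -0.6, -0.2]
grip_width: 0.0243
```

Run:
```python
from lev import *
from plan import st
st()
cams={n:cam(n) for n in("top","side")}
p0={n:np.array(red(cv2.imread(f"pics/{n}0.png")[:,:,::-1],n)) for n in cams}
p1={n:np.array(red(cams[n]["pixels"],n)) for n in cams}
print(p1)
r=angle(cams,p0,p1); print(np.round(r.x,4)); print(np.round(r.fun,2))
crop(cams["top"],"t15.png",270,140,345,220,9); crop(cams["side"],"s15.png",270,140,350,220,9)
for n in cams: cv2.imwrite(f"pics/{n}_n2.png",cams[n]["pixels"][:,:,::-1])
```

```text
t 32.58 world [398.4 210.4 264.7] local [-172.4  196.1  264.7] F world [ 1.2 -0.6 -0.2] M [ 0.   -0.03  0.01] w 24.3 q [ 0.23  0.23  1.8   0.01  1.1  -1.59]
tilt(z in local) [ 0.007  0.006 -1.   ] y [-0.159  0.987  0.005]
{'top': array([[265.63435883, 161.43288865],
       [305.69237385, 158.96215596]]), 'side': array([[298.75957728, 144.06208719],
       [322.36635106, 157.19009468]])}
[ 1.117759e+02  7.766300e+00  1.744650e+02 -4.500000e-03 -1.001000e-01
 -3.811000e-01  1.408000e-01 -3.850000e-02]
[-0.03  0.07  0.01  0.01 -0.01 -0.04  0.05  0.    0.1   0.08 -0.15 -0.03
 -0.03 -0.06  0.07  0.01 -0.03 -0.11  0.04 -0.01  0.05]
```

View pics/t15.png

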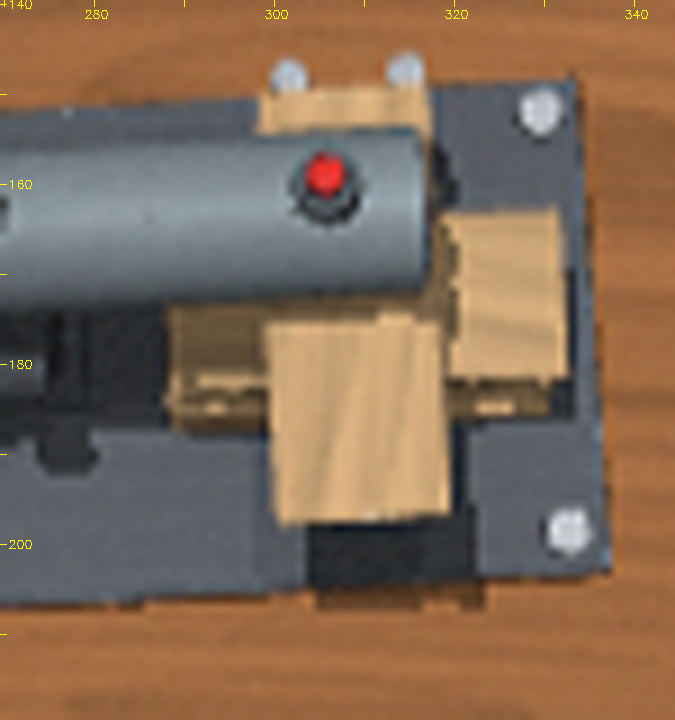

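View pics/s15.png

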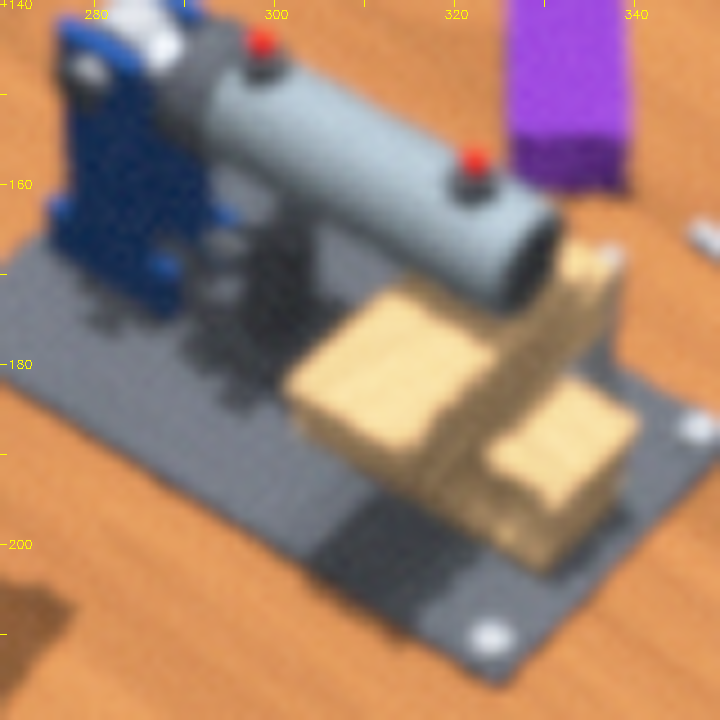

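Run:
```python
from lev import *
import cv2
c=cam("top")
print(np.round(tobed(unproj(c,[[299.2,175.5],[300.6,197.6],[318.3,175.5],[319.5,196.5]],.1085)),1))
# subpixel near-edge via brightness gradient along columns, both pictures
for f,z in(("pics/top_n1.png",.1076),("pics/top_n2.png",.1085)):
    g=cv2.imread(f).astype(float)[:,:,2]; pts=[]
    for u in range(303,319):
        col=g[190:206,u]; d=-np.diff(col); k=d.argmax(); w=np.clip(d[max(0,k-1):k+2],0,None); pts.append((u,190.5+((np.arange(max(0,k-1),k+2))*w).sum()/w.sum()))
    q=tobed(unproj(c,pts,z)); k,m=np.polyfit(q[:,1],q[:,0],1); print(f,"edge x at mid",round(np.median(q[:,0]),1),"slope",round(k,3),np.round(q[:,0],1))
from plan import *
rows([(at(bed,[-120,1.4,130]),O3),(at(bed,[-110,1.4,77]),O3),(w3(-10,0,s=48,h=8,y=1.4),O3)])
```

```text
[[-14.6  28.8 108.5]
 [-75.9  28.4 108.5]
 [-17.8 -22.8 108.5]
 [-76.  -22.4 108.5]]
pics/top_n1.png edge x at mid -81.5 slope -0.013 [-81.  -81.5 -81.6 -81.6 -81.7 -81.8 -82.1 -81.7 -82.  -81.8 -81.4 -81.4
 -81.  -81.  -81.2 -80.8]
pics/top_n2.png edge x at mid -76.5 slope -0.003 [-76.4 -76.2 -76.2 -76.4 -76.4 -76.6 -76.8 -77.  -77.2 -76.8 -76.9 -76.7
 -76.7 -75.9 -76.  -76. ]
[-19.9, -202.6, 132.1, 1.3, -11.0, 9.4] dist 243 ang 15
[-29.5, -204.6, 185.1, 1.3, -11.0, 9.4] dist 277 ang 15
[-80.2, -213.0, 180.8, 1.3, -11.0, 9.4] dist 291 ang 15
```

>>> carry_out(
  series=[
    [0,-55,5,0,-3,3,1],
    [0,-110,20,0.5,-6,6,1],
    [0,-160,60,1,-9,9,1],
    [0,-200,110,1.2,-11,9.4,1],
    [-5,-203,150,1.3,-11,9.4,1],
    [-20,-204.5,180,1.3,-11,9.4,1],
    [-29.5,-204.6,185,1.3,-11,9.4,1],
    [-29.5,-204.6,185,1.3,-11,9.4,1],
  ],
)

```text
time: 33.72
position: [0.4793, 0.0214, 0.0775]
tool_rot: [-0.046, 0.994, 0.004, 0.099]
ft_force: [0.0, -0.8, 0.3]
grip_width: 0.0862
```

Run:
```python
from plan import *
st()
rows([(w3(-25,0,s=48,h=8,y=1.4),O3),(w3(-10,0,s=48,h=8,y=1.4),O3)])
```

```text
t 33.73 world [479.3  21.4  77.5] local [-109.3    0.5   77.5] F world [ 0.  -0.8  0.3] M [ 0.01  0.1  -0.04] w 86.2 q [-0.23  0.56  2.07  0.19  0.33 -2.06]
tilt(z in local) [ 0.197 -0.001 -0.981] y [ 0.     1.    -0.001]
[-35.2, 0.9, 6.1, -0.1, 0.0, 0.0] dist 36 ang 0
[-50.5, 0.9, 6.1, -0.1, 0.0, 0.0] dist 51 ang 0
```

>>> carry_out(
  series=[
    [-10,0.5,3,0,0,0,1],
    [-20,0.9,4,0,0,0,1],
    [-30,0.9,4,0,0,0,1],
    [-40,0.9,4,0,0,0,1],
    [-47,0.9,4,0,0,0,1],
    [-47,0.9,4,0,0,0,1],
    [-47,0.9,4,0,0,0,1],
  ],
)

```text
time: 34.6
position: [0.5253, 0.0268, 0.0826]
tool_rot: [-0.046, 0.994, 0.004, 0.098]
ft_force: [-0.5, -0.3, -0.0]
grip_width: 0.0868
```

Run:
```python
from plan import *
st()
t=cam("top");crop(t,"t16.png",270,140,345,220,9)
s=cam("side"); crop(s,"s16.png",270,140,350,220,9)
```

```text
t 34.60 world [525.3  26.8  82.6] local [-63.    1.6  82.6] F world [-0.5 -0.3 -0. ] M [-0.03  0.14  0.05] w 86.8 q [-0.19  0.57  1.95  0.13  0.43 -1.97]
tilt(z in local) [ 0.195 -0.001 -0.981] y [ 0.     1.    -0.001]
```

View pics/s16.png

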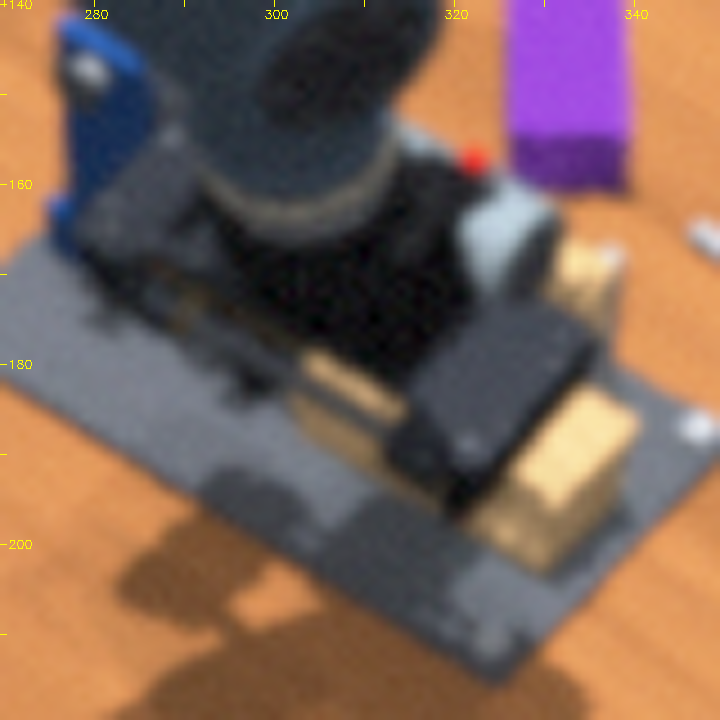

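>>> carry_out(
  series=[
    [0,0,0,0,0,0,0.4],
    [0,0,0,0,0,0,0],
    [0,0,0,0,0,0,-1],
    [0,0,0,0,0,0,-1],
    [0,0,0,0,0,0,-1],
    [0,0,0,0,0,0,-1],
  ],
  force=20,
)

```text
time: 35.45
position: [0.525, 0.0269, 0.0825]
tool_rot: [-0.046, 0.994, 0.004, 0.098]
ft_force: [-0.1, 0.2, -0.4]
grip_width: 0.0517
```

Run:
```python
from plan import *
st()
```

```text
t 35.45 world [525.   26.9  82.5] local [-63.3   1.7  82.5] F world [-0.1  0.2 -0.4] M [0.16 0.2  0.19] w 51.7 q [-0.19  0.57  1.95  0.13  0.43 -1.97]
tilt(z in local) [ 0.195 -0.001 -0.981] y [-0.     1.    -0.001]
```

>>> carry_out(
  series=[
    [1,0,0,0,0,0,-1],
    [2,0,0,0,0,0,-1],
    [3.2,0,0,0,0,0,-1],
    [3.2,0,0,0,0,0,-1],
  ],
)

```text
time: 35.95
position: [0.5241, 0.0263, 0.0823]
tool_rot: [-0.046, 0.994, 0.004, 0.1]
ft_force: [3.8, 2.4, -3.1]
grip_width: 0.0515
```

Run:
```python
from plan import *
st()
```

```text
t 35.95 world [524.1  26.3  82.3] local [-64.3   1.2  82.3] F world [ 3.8  2.4 -3.1] M [ 0.49 -0.42  0.19] w 51.5 q [-0.2   0.57  1.96  0.13  0.42 -1.98]
tilt(z in local) [ 0.199 -0.002 -0.98 ] y [ 0.     1.    -0.002]
```

>>> carry_out(
  series=[
    [1.5,0.5,0,0,0.2,0,-1],
    [3,1,0.5,0,0.3,0,-1],
    [4,1.2,0.5,-0.1,0.3,0,-1],
  ],
)

```text
time: 36.33
position: [0.5232, 0.0264, 0.0821]
tool_rot: [-0.045, 0.994, 0.003, 0.101]
ft_force: [5.4, -0.3, -1.2]
grip_width: 0.0519
```

Run:
```python
from plan import *
st()
```

```text
t 36.33 world [523.2  26.4  82.1] local [-65.1   1.4  82.1] F world [ 5.4 -0.3 -1.2] M [ 0.21 -0.7  -0.07] w 51.9 q [-0.2   0.57  1.96  0.14  0.42 -1.98]
tilt(z in local) [ 0.2   -0.002 -0.98 ] y [ 0.001  1.    -0.002]
```

>>> carry_out(
  series=[
    [1.5,0.4,0,0,-0.1,0,-1],
    [3,0.4,0,0.1,-0.2,0,-1],
    [3,0.4,0,0.1,-0.2,0,-1],
  ],
)

```text
time: 36.7
position: [0.521, 0.0262, 0.0817]
tool_rot: [-0.045, 0.994, 0.002, 0.103]
ft_force: [4.4, 0.3, -1.8]
grip_width: 0.052
```

Run:
```python
from plan import *
st()
from lev import *
cams={n:cam(n) for n in("top","side")}
for n in cams: print(n,red(cams[n]["pixels"],n), red(cv2.imread(f"pics/{n}_n2.png")[:,:,::-1],n))
crop(cams["top"],"t17.png",270,140,345,220,9)
```

```text
t 36.70 world [521.   26.2  81.7] local [-67.3   1.4  81.7] F world [ 4.4  0.3 -1.8] M [ 0.2  -0.47 -0.08] w 52.0 q [-0.2   0.57  1.97  0.14  0.4  -1.98]
tilt(z in local) [ 0.205 -0.005 -0.979] y [ 0.003  1.    -0.004]
top [(265.7400671516508, 161.4734191382205), (305.7392682224143, 159.08268510515703)] [(265.63435883474, 161.43288864688265), (305.692373853211, 158.96215596330276)]
side [None, (322.50492182976257, 157.46728430804865)] [(298.75957727873185, 144.06208718626155), (322.36635105608156, 157.19009468317552)]
```

View pics/t17.png

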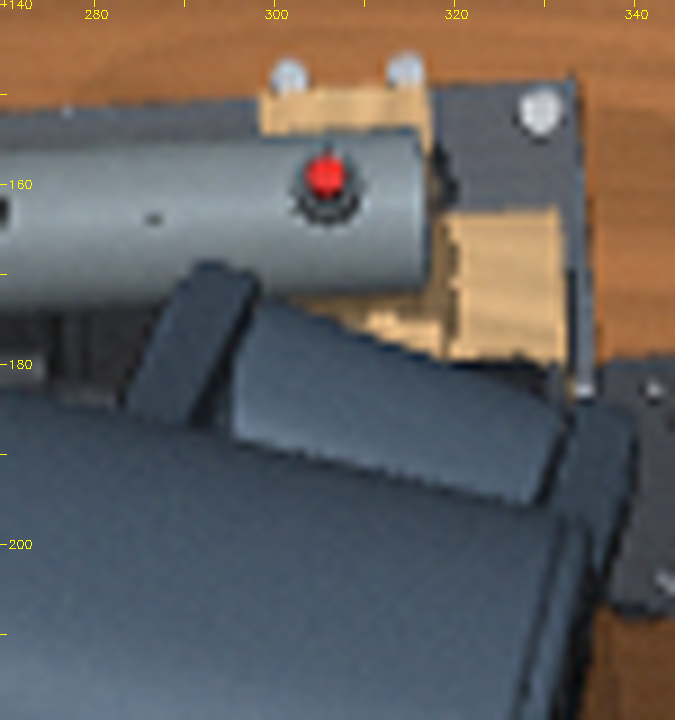

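>>> carry_out(
  series=[
    [-0.5,0,0,0,0,0,-1],
    [-0.5,0,0,0,0,0,-0.2],
    [-0.5,0,0,0,0,0,0.4],
    [-0.5,0,0,0,0,0,1],
    [-0.5,0,0,0,0,0,1],
    [-0.5,0,0,0,0,0,1],
    [-0.5,0,0,0,0,0,1],
  ],
)

```text
time: 37.67
position: [0.5214, 0.0263, 0.0817]
tool_rot: [-0.045, 0.994, 0.002, 0.103]
ft_force: [-0.6, 0.1, 0.2]
grip_width: 0.0859
```

Run:
```python
from plan import *
st()
```

```text
t 37.67 world [521.4  26.3  81.7] local [-67.    1.5  81.7] F world [-0.6  0.1  0.2] M [ 0.04  0.15 -0.03] w 85.9 q [-0.2   0.57  1.97  0.14  0.4  -1.98]
tilt(z in local) [ 0.205 -0.005 -0.979] y [ 0.002  1.    -0.004]
```

>>> carry_out(
  series=[
    [15,0,-0.5,0,0,0,1],
    [30,0,-1,0,0,0,1],
    [48,0,-8,0,0,0,1],
    [62,0,-30,0,3,0,1],
    [66,5,-85,0,6,0,1],
    [66,60,-130,0,9,-3,1],
    [66,120,-170,-0.5,11,-6,1],
    [68,180,-190,-1,12,-9,1],
  ],
)

```text
time: 38.67
position: [0.404, 0.1813, 0.2485]
tool_rot: [-0.124, 0.992, -0.002, -0.0]
ft_force: [0.7, -1.2, -1.6]
grip_width: 0.0868
```

Run:
```python
from lev import *
from plan import st
st()
res=[]
cams={n:cam(n) for n in("top","side")}
p0={n:np.array(red(cv2.imread(f"pics/{n}0.png")[:,:,::-1],n)) for n in cams}
p1={n:np.array(red(cams[n]["pixels"],n)) for n in cams}
print(p1)
r=angle(cams,p0,p1); print(np.round(r.x,4)); print(np.round(r.fun,2))
crop(cams["top"],"t18.png",270,140,345,220,9); crop(cams["side"],"s18.png",270,140,350,220,9)
for n in cams: cv2.imwrite(f"pics/{n}_n3.png",cams[n]["pixels"][:,:,::-1])
c=cams["top"]
g=cv2.imread("pics/top_n3.png").astype(float)[:,:,2]; pts=[]
for u in range(303,319):
    col=g[190:206,u]; d=-np.diff(col); k=d.argmax(); w=np.clip(d[max(0,k-1):k+2],0,None); pts.append((u,190.5+((np.arange(max(0,k-1),k+2))*w).sum()/w.sum()))
q=tobed(unproj(c,pts,.108)); print("edge",np.median(q[:,0]),np.polyfit(q[:,1],q[:,0],1),np.round(q[:,0],1))
```

```text
t 38.67 world [404.  181.3 248.5] local [-169.5  166.7  248.5] F world [ 0.7 -1.2 -1.6] M [ 0.08 -0.06  0.03] w 86.8 q [ 0.17  0.25  1.83 -0.    1.06 -1.65]
tilt(z in local) [-0.    -0.003 -1.   ] y [-0.155  0.988 -0.003]
{'top': array([[265.74203641, 161.4758248 ],
       [305.74194493, 159.07293497]]), 'side': array([[298.88873435, 144.09944367],
       [322.5364857 , 157.43549329]])}
[ 1.117212e+02  7.709600e+00  1.744537e+02  1.500000e-03 -1.355000e-01
 -3.790000e-01  1.755000e-01 -6.760000e-02]
[-0.05  0.07 -0.01  0.01 -0.02 -0.04  0.09  0.    0.14  0.06 -0.1  -0.04
 -0.06 -0.    0.   -0.01 -0.04 -0.11  0.05 -0.02  0.05]
edge -80.57942528064657 [-1.61193667e-02 -8.06694631e+01] [-81.1 -81.3 -81.  -81.1 -81.3 -80.5 -80.6 -80.3 -80.3 -80.4 -80.3 -80.3
 -80.4 -80.6 -80.8 -81. ]
```

View pics/t18.png

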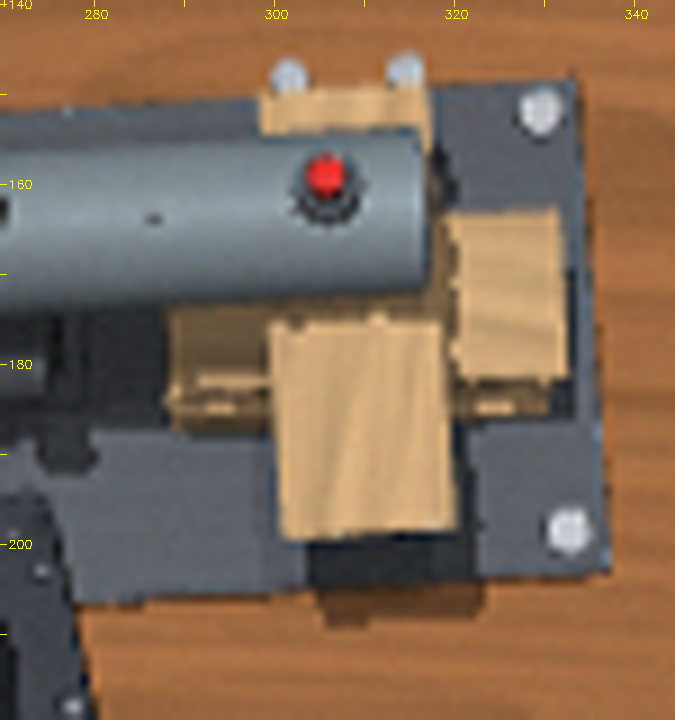

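View pics/s18.png

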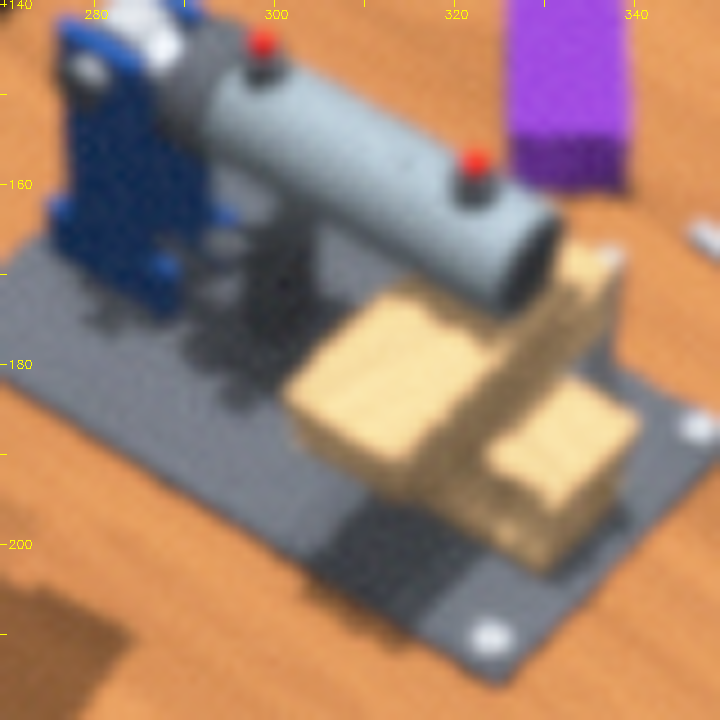

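Run:
```python
from lev import *
c=cam("top")
def edge(f):
    g=cv2.imread(f).astype(float)[:,:,2]; pts=[]
    for u in list(range(304,312)):
        col=g[144:154,u]; d=np.diff(col); k=d.argmax(); w=np.clip(d[max(0,k-1):k+2],0,None); pts.append((u,144.5+(np.arange(max(0,k-1),k+2)*w).sum()/w.sum()))
    q=tobed(unproj(c,pts,.097)); return np.round(q[:,0],1)
cv2.imwrite("pics/top_n4.png",c["pixels"][:,:,::-1])
for f in ("top_n1","top_n2","top_n3","top_n4"): e=edge(f"pics/{f}.png"); print(f,np.median(e),e)
im=[cv2.resize(cv2.imread(f"pics/top_n{i}.png")[142:160,294:324],None,fx=12,fy=12,interpolation=cv2.INTER_CUBIC) for i in(2,4)]
cv2.imwrite("pics/cmp.png",np.vstack(im))
# x positions of wedge0/1 right-edge etc: difference image vs initial
```

```text
top_n1 61.45 [61.1 61.5 61.8 61.6 61.4 61.  61.5 61.3]
top_n2 61.55 [61.2 61.9 61.8 61.6 61.2 61.6 61.4 61.5]
top_n3 61.45 [61.2 62.  61.7 61.5 61.4 61.  61.5 61.4]
top_n4 61.45 [60.9 62.1 61.7 61.6 61.4 61.2 61.5 61.3]
```

View pics/cmp.png

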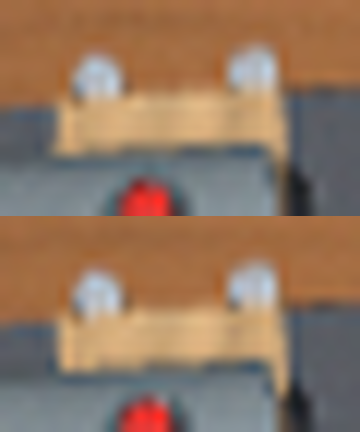

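Run:
```python
from lev import *
a=cv2.imread("pics/top0.png").astype(int); b_=cv2.imread("pics/top_n4.png").astype(int)
m=(abs(a-b_).max(2)>40).astype(np.uint8)
m=cv2.morphologyEx(m,cv2.MORPH_OPEN,np.ones((2,2),np.uint8))
n,l,s,c=cv2.connectedComponentsWithStats(m)
print([ (x[:5].tolist()) for x in s[1:] if x[4]>12])
```

```text
[[300, 150, 19, 6, 93], [397, 153, 29, 42, 710], [241, 176, 5, 3, 13], [301, 176, 19, 7, 113], [16, 180, 304, 220, 32795], [235, 181, 10, 11, 63], [301, 183, 24, 27, 452], [236, 203, 6, 5, 23], [430, 219, 20, 33, 247], [435, 222, 8, 5, 34], [437, 245, 12, 10, 51], [0, 296, 13, 67, 422], [14, 305, 7, 25, 73], [172, 350, 5, 4, 15], [321, 353, 47, 47, 609], [307, 368, 34, 23, 288]]
```

View pics/top_n4.png

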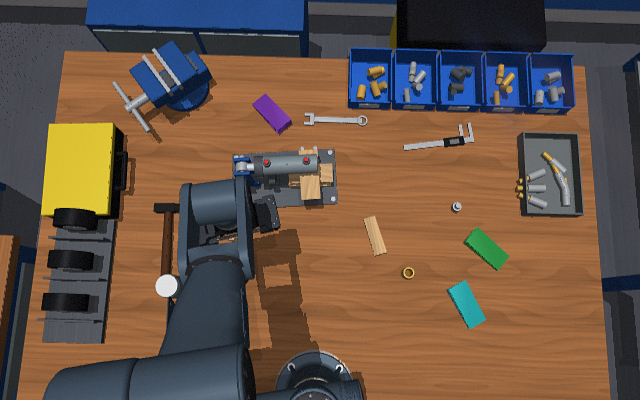

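Run:
```python
from rig import robot
print(robot.hand_in())
```

```text
the job is handed in; nothing more can be done
None
```

The cylinder is packed up to near level and the job was handed in at about 39 s; the hand-in gave no verdict.

**First wedge:** I laid it crosswise on the flat pair and slid it along until its thick end stopped against both pegs. The top camera shows it square, and its thick end stayed within about 0.1 mm through the later moves.

**Second wedge:** I set it on top of the first, turned end for end, with its thin end under the barrel. I let go where it began to bear and pushed it in by its thick end with spread fingers. The readings showed no more than about 14 N while it was sliding. The last push went about 3–4 mm too far and left the barrel about 0.0045 rad high, so I gripped the wedge and drew it back about 4 mm.

**Last checks:**
- **Level:** The port bosses in both cameras put the cap end about 0.0015 rad low. The wedge's position suggests about 0.0007 rad low. Either way the cap end is about 0.1–0.25 mm lower than the gland end.
- **Square:** The second wedge's sides measured parallel to the bed before the last adjustments. Its near edge gave yaw readings of 0–1° in the different pictures, which is about the reading error.
- **Other things on the bench:** The final top view shows nothing else moved. The offcut was hidden behind the arm in that view, so I could not check it, but I did not work near it.
- **Arm:** It was standing clear of everything when I handed in.

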